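# Close up the embroidery work case

## Task

Close up the embroidery case for the day: drop the steel thimble into its square well and slide the flush wooden shutter fully across over it, push every loose cover panel down into a compartment of its own until it has snapped fully home, flat under both spring leaves, and then lower the hinged lid until it is fully closed. Leave the glass votive cup, the tin and the green bobbin box where they stand.

Things in the scene. Friction and masses are not known exactly. Their poses are not given: they have to be found in the camera images.
- case: Fixed wooden case, 184 (x) x 212 (y) x 62 mm tall, walls 6 mm, top open. Origin: centre of its underside; z up, x away from the robot (give or take its yaw), y towards its lid hinge. Three compartments in a row along y at x = -40 mm; shutter track along y, centre line x = 49 mm; between them a wall 56 mm tall at x = 6 to 12 mm.
- bay0 (a point): Centre of the compartment at the -y end (farthest from the lid hinge) at the height of the ledge on which a seated panel's underside rests, 26 mm above the table; axes as the case. Opening 67 (x) x 56 mm (y) between guides reaching 6 mm above the ledge. A panel goes in with its x and rib along the case's x, either way round. The case's side wall is 40 mm from this point and 36 mm above the ledge.
- bay1 (a point): Same point of the middle compartment. All three have at both x ends a 30 mm wide sloping steel spring leaf, from 24 mm above the ledge, 34.5 mm from the centre, down and inwards to 8.5 mm above the ledge, 29 mm from the centre. A panel pressed straight down spreads them (about 5 to 12 N in all) and snaps under their lower ends; one merely laid there stays 5 to 20 mm too high.
- bay2 (a point): Same point of the compartment at the +y end (nearest the lid hinge; side wall as for the other end one). The three compartments are alike, 60 mm apart along case y, and hold one panel each; any panel fits any of them. Seen-only thread bobbins lie on their floors, below the ledge.
- well (a point): Centre of the floor (6 mm above the table) of the square thimble well in the -y half of the shutter track: 44 x 44 mm inside, 25 mm deep, mouth 31 mm above the table; axes as the case. Above the mouth the track is 67 mm wide in x, 33 mm either side, between brass rails 41 mm high; the case's -y wall (62 mm high) is 45 mm away.
- shutter (a joint): Flush wooden shutter 66 (x) x 88 (y) x 5 mm, no handle, only fine grooves. 0 = fully across, over the well; grows as it slides towards case +y, to 0.11 m (fully open, as at most at the start). About 1 N slides it; it stays where left. Sprung from below: gives straight down up to 4 mm (about 10 N); 5 to 8 N of pressing lets a fingertip drag it along.
- shutter_top (a point): Centre of the shutter's top face, 41 mm above the table when not pressed, flush with the brass rails; moves with the shutter: case x = 49 mm, case y = -56 mm + joint value.
- lid (a joint): Hinged flat wooden lid, 188 mm along the hinge x 214 mm x 8 mm thick, 250 g. 0 = closed flat on the case, grows as it opens to 1.85 rad; at the start it stands open, leaning a little outwards past upright. Stiff hinge: stays at any angle; a push of about 2 to 5 N near the free edge moves it.
- hinge (a point): On the lid's hinge line, at its middle: +y top edge of the case, 62 mm above the table. The hinge line runs along case x; the closed lid's underside lies at this height and reaches from here to -y of the case.
- lid_edge (a point): Middle of the free edge of the lid, on its outer (top when closed) face, 214 mm from the hinge line and 8 mm off the underside. Its z axis points out of the outer face.
- panel_a: Loose cover panel, 60 g, all alike: light plywood plate 64 (own x) x 50 (own y) x 6 mm with a dark wooden grip rib in the middle of its top, 40 mm long (x), 12 mm thick (y), 24 mm tall (rib top 30 mm above the plate underside). Origin: centre of the underside, z up. Lies flat on the table at the start. May be absent (None).
- panel_b: Loose cover panel, 60 g, all alike: light plywood plate 64 (own x) x 50 (own y) x 6 mm with a dark wooden grip rib in the middle of its top, 40 mm long (x), 12 mm thick (y), 24 mm tall (rib top 30 mm above the plate underside). Origin: centre of the underside, z up. Lies flat on the table at the start. May be absent (None).
- panel_c: Loose cover panel, 60 g, all alike: light plywood plate 64 (own x) x 50 (own y) x 6 mm with a dark wooden grip rib in the middle of its top, 40 mm long (x), 12 mm thick (y), 24 mm tall (rib top 30 mm above the plate underside). Origin: centre of the underside, z up. Lies flat on the table at the start. May be absent (None).
- thimble_mid (a point): Middle of a loose steel thimble, 25 g, standing closed end up: 24 mm tall, 21 mm across at its foot, 17 mm at 20 mm up. The point is on its axis, 12 mm above its foot; z up.
- votive: Glass votive cup, 60 mm across, 60 mm tall, standing on the table; not to be moved. Origin: centre of underside.
- tin: Round aluminium tin with snap lid, 80 mm across, 35 mm tall; not to be moved. Origin: centre of underside.
- bobbin_box: Green plastic bobbin box, 93 x 63 x 36 mm, on the table; not to be moved. Origin: centre of underside.
Things that resemble listed ones, but are neither listed nor needed, are in the scene too. Leave any orange or pink look-alike of the panel_a alone.

How it is judged:
By the outcome, as a careful person would: the job done as asked, in the order asked, and still so for the second after the job is handed in, with the robot touching nothing.
Of panel_a, panel_b, panel_c only 2 to 3 are there at a start; the rules pass over those that are not, and their reading is None.
At some moment in a run one of panel_a, panel_b, panel_c may be knocked a few centimetres aside while the robot is not near it.
It also fails if it takes over 208 s, if anything falls off the work surface, if the arm or the gripper's body presses on something with over 40 N, if the wrist force passes 120 N, or if a joint passes its speed limit or range.

## Robot

A 6-joint arm with a two-finger parallel gripper is mounted at the origin on the work surface. World frame = base frame: x ahead of the robot, y to its left, z up, the work surface at z = 0. Lengths are in m, angles in degrees, forces in N, time in s.
With the tool pointing down it reaches from about 0.4 to 0.825 m from the base axis. Payload 7 kg.
Tool frame: the origin (TCP) lies midway between the tips of the shut fingers; the grasp point (between the pads) lies 19 mm behind it; z points along the fingers, y is the direction in which the jaws open and shut (so a half turn about z gives the same grasp; the last joint's range is limited). The gripper opens to 88 mm and grips with 3 to 60 N. Pads are 19 mm wide; open, the fingers measure 130 mm over their backs; the gripper's body (78 mm by 193 mm) begins 47 mm behind the grasp point.
Start: joints at [83.944, 20.546, 0.682, 0, -70.136, -16.507], TCP at [0.259, 0.623, 0.227] pointing down, gripper open.
Joint ranges: [-176.03, 176.03], [-82.01, 121.73], [-58.28, 71.71], [-173.87, 95.51], [-174.79, -0.11], [-173.66, 173.66]. Speed limits (degrees/s): [136.94, 136.94, 172.46, 180, 180, 180].

## Interface

Orientations are given as [roll, pitch, yaw] about the fixed x, y, z axes, in that order (R = Rz(yaw) Ry(pitch) Rx(roll)).
In Python, from plant import get_state, capture, close_job gives the robot as it stands.
- The arm moves only by the tool apply_moves, never from a script. Its argument "commands" is a list of rows, each an object with "grip": the opening, from 0 (shut) to 1 (fully open); "dp": the shift along the tool's x, y, z in mm, a list of three; "yaw": the turn about the tool's z in rad. A call has 1 to 12 rows; each row is the pose to reach, as a shift and turn from the pose commanded when the call began, along the tool's axes at that moment; what a row does not reach only later rows make up. A row lasts 1/8 s, in which the tool goes at most 62.5 mm and 10.7 degrees, less where a joint would pass 70% of its speed; a pose out of reach is approached as far as the arm can. A call with a gripper value outside its range is refused whole. The fingers move at their own pace and stop on an object; "newtons" is the grip in N (left out, the last holds). Time passes only in rows, so rows that repeat a pose let the fingers close. It gives the time, the measured TCP pose, the force and the opening at its end, in the units of the state.
- get_state(): the state, without advancing time (a new reading comes with each control period).
- capture(name): name is "side" or "top"; returns a dict with "color" (420x560x3 uint8, red, green, blue), "camera_matrix" (3x3 intrinsics, pixels), "xyz" and "rotation" of the camera in the world. Camera axes: x right, y up, looking along -z (the intrinsics and any distortion apply to the point x, -y, -z); pixel columns grow to the right and rows downward; lengths in m; the calibration is good to about 2 mm. A picture is of the moment at which its call begins. There is no depth.
- close_job(): hands the job in, once; it reports no verdict.
The state is a dict: "time_s": time; "joints": joint angles; "qd": joint speeds; "joint_torque": joint torques, N m; "tcp_pos": TCP position; "eef_rot": TCP orientation; "contact_force": force on the tool from outside, world axes, zero at the start; "moment": the same for the moment, N m; "gripper_width": finger opening in m.
Only numpy, scipy, OpenCV 4.12 (cv2) and the standard library are available. Lean on these libraries where they do the work, as an engineer would, in place of code of your own. Each camera call takes 0.05 s, during which the arm holds its last target.

## Working session

There is one attempt and no reset: what is moved stays moved. The work goes in short steps, Python scripts to look and compute and a tool call to move; the robot and the scene stay as the last step left them, time stands still between calls to the robot, and variables do not carry over. Pictures are saved under pics/ and viewed, and the job is handed in when it is done.

Besides the shell and the picture viewer there is one more tool, called after "Call:" as name([rows], argument=value, ...), one row to a line, values as JSON. apply_moves: Moves the arm, as the interface text tells. Its arguments: {"type":"object","properties":{"commands":{"type":"array","items":{"type":"object","properties":{"grip":{"type":"number"},"dp":{"type":"array","items":{"type":"number"}},"yaw":{"type":"number"}}}},"newtons":{"type":"number"}},"required":["commands"]}

```bash
ls; mkdir -p pics
cat > h.py <<'E'
import numpy as np, cv2
from plant import get_state, capture
def snap(n,f):
    c=capture(n); cv2.imwrite('pics/'+f,cv2.cvtColor(c['color'],cv2.COLOR_RGB2BGR)); 
    np.savez('pics/'+f+'.npz',**{k:np.array(v) for k,v in c.items()})
    return c
def load(f): return dict(np.load('pics/'+f+'.npz',allow_pickle=True))
def ray(c,u,v):
    K=c['camera_matrix']; d=np.linalg.inv(K)@np.array([u,v,1.0]); d=np.array([d[0],-d[1],-d[2]])
    return np.array(c['xyz']),np.array(c['rotation'])@d
def onz(c,u,v,z):
    o,d=ray(c,u,v); return o+d*(z-o[2])/d[2]
def proj(c,p):
    q=np.array(c['rotation']).T@(np.array(p)-c['xyz']); x=c['camera_matrix']@np.array([q[0],-q[1],-q[2]]); return x[:2]/x[2]
E
python3 - <<'E'
from h import *
for n in('top','side'):
    c=snap(n,n+'0.png'); print({k:(v if k!='color' else v.shape) for k,v in c.items()})
print(get_state())
E
```

```text
pics
{'color': (420, 560, 3), 'camera_matrix': array([[524.77534883,   0.        , 278.71840997],
       [  0.        , 524.77534883, 203.56597593],
       [  0.        ,   0.        ,   1.        ]]), 'xyz': array([ 0.33818929, -0.11509606,  1.30174011]), 'rotation': array([  8.19426862,   0.63803206, -91.42819785])}
{'color': (420, 560, 3), 'camera_matrix': array([[448.75306421,   0.        , 278.97515267],
       [  0.        , 448.75306421, 214.20378076],
       [  0.        ,   0.        ,   1.        ]]), 'xyz': array([0.23320989, 0.49253375, 0.89565725]), 'rotation': array([  39.46090089,   -0.48472952, -153.89421577])}
{'time_s': 0.1, 'joints': array([ 8.39441340e+01,  2.05885570e+01,  6.39629246e-01, -1.70802458e-02,
       -7.01340837e+01, -1.65056332e+01]), 'qd': array([ 0.06830085, -0.12572044,  0.11154134,  0.03598304,  0.0071003 ,
        0.05953823]), 'joint_torque': array([-4.46664963e-04, -5.84165883e+01,  2.93751240e+01,  7.01554388e+00,
        1.01261563e-02, -4.67418420e-05]), 'tcp_pos': array([0.25885737, 0.62293825, 0.22570919]), 'eef_rot': array([ 1.79915847e+02, -8.19078909e-03, -2.25673091e+01]), 'contact_force': array([-0.10951217, -0.65285325,  0.09543382]), 'moment': array([-0.00537896,  0.05505385, -0.04545495]), 'gripper_width': 0.08782642644533355}
```

```bash
python3 - <<'E'
s=open('h.py').read()
s=s.replace("np.array(c['rotation'])","RR(c)")
s=s.replace("def ray","from scipy.spatial.transform import Rotation as Ro\ndef RR(c): return Ro.from_euler('xyz',c['rotation'],degrees=True).as_matrix()\ndef ray")
open('h.py','w').write(s)
E
python3 - <<'E'
import cv2
for n in('top0','side0'):
    i=cv2.imread(f'pics/{n}.png'); cv2.imwrite(f'pics/{n}b.png',cv2.resize(i,(800,600),interpolation=cv2.INTER_CUBIC))
E
```

```text
(no output)
```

View pics/top0b.png

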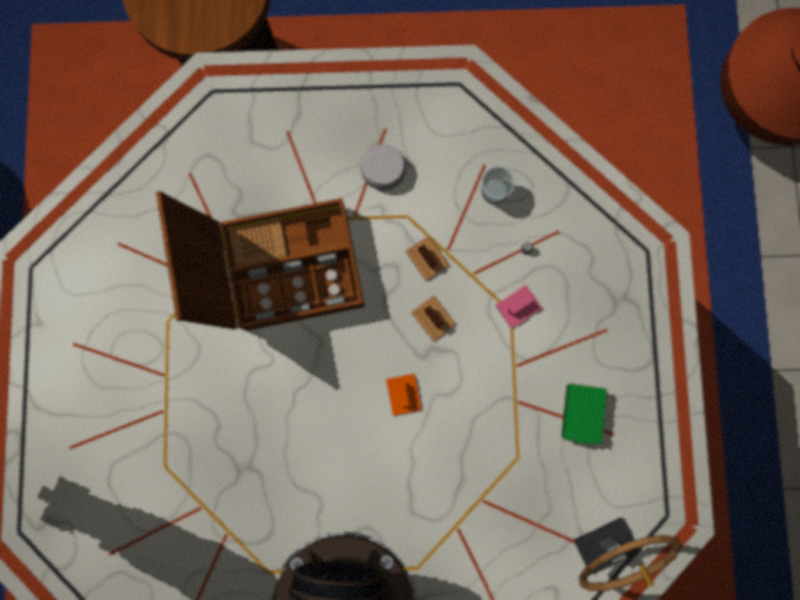

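View pics/side0b.png

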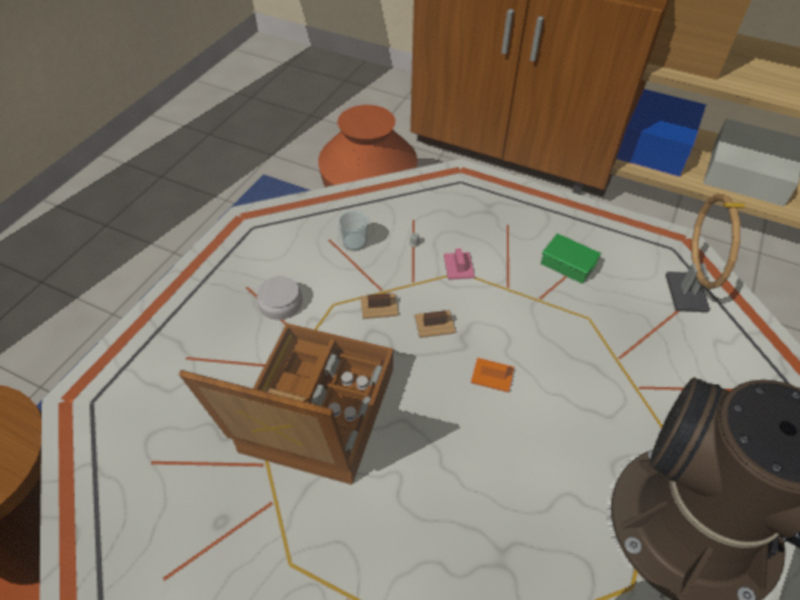

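Both views show two plain panels, at top (428,258) and (433,318) in the 800x600 picture. The thimble is at (529,248), and the case is at left centre with its lid open. I'll zoom in.

Run:
```python
import cv2
i=cv2.imread('pics/top0.png')
cv2.imwrite('pics/t_case.png',cv2.resize(i[125:240,105:265],(800,575),interpolation=cv2.INTER_CUBIC))
cv2.imwrite('pics/t_pan.png',cv2.resize(i[155:245,275:395],(800,600),interpolation=cv2.INTER_CUBIC))
i=cv2.imread('pics/side0.png')
cv2.imwrite('pics/s_case.png',cv2.resize(i[220:340,120:280],(800,600),interpolation=cv2.INTER_CUBIC))
```

```text
(no output)
```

View pics/t_case.png

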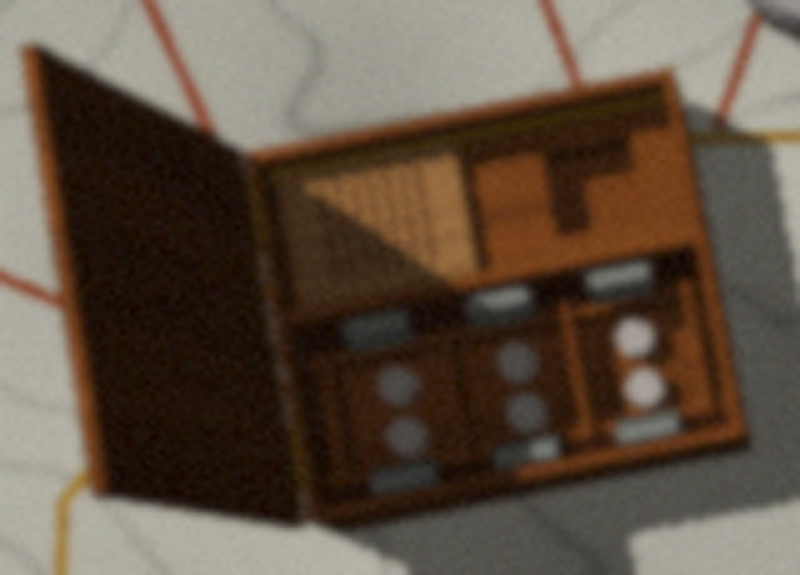

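View pics/t_pan.png

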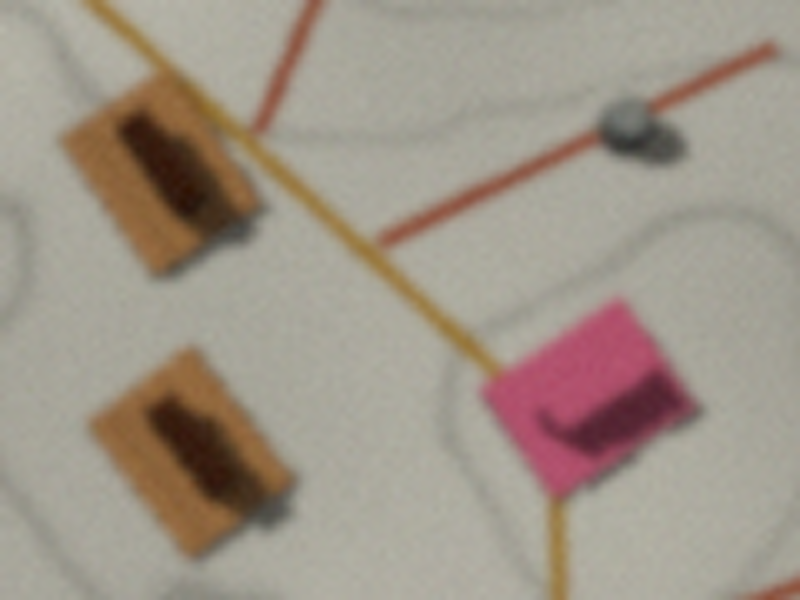

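View pics/s_case.png

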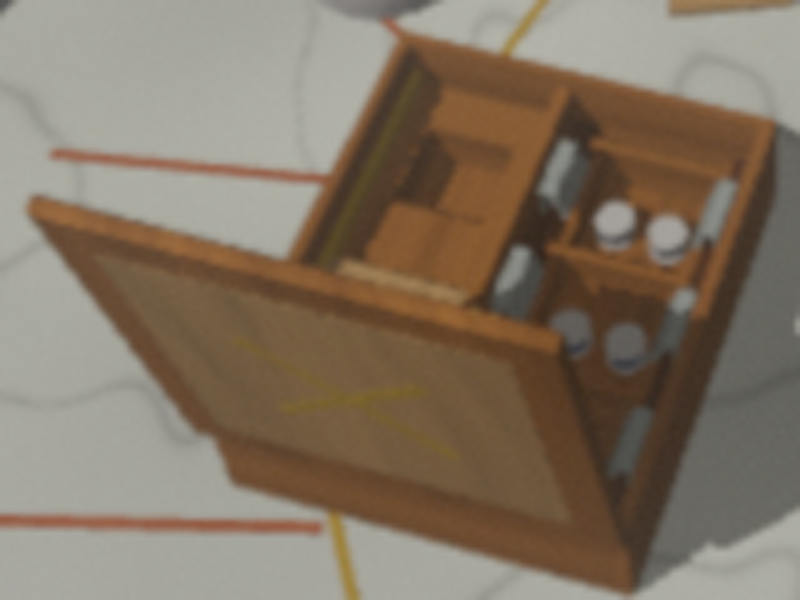

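Run:
```python
from h import *
c=load('top0.png'); s=load('side0.png')
cor={'+x-y':(672,70),'-x-y':(748,443),'-x+y':(312,522),'+x+y':(245,158)}
P={}
for k,(x,y) in cor.items():
    P[k]=onz(c,x/5-.4+105,y/5-.4+125,.062); print(k,P[k].round(4), proj(s,P[k]))
ctr=sum(P.values())/4
print('ctr',ctr)
for a,b in(('+x-y','-x-y'),('+x+y','-x+y'),('+x+y','+x-y'),('-x+y','-x-y')):
    d=P[a]-P[b]; print(a,b,np.linalg.norm(d),np.degrees(np.arctan2(d[1],d[0])))
# side corners
f=lambda x,y:(x/5-.4+120,y/5-.4+220)
for k,q in {'+x-y':(403,35),'-x-y':(775,122)}.items(): print('side',k,onz(s,*f(q[0],q[1]),.062))
def mask(c,lo,hi):
    return cv2.inRange(cv2.cvtColor(c['color'],cv2.COLOR_RGB2HSV),lo,hi)
for n,cc in(('top',c),('side',s)):
    m=mask(cc,(8,90,60),(18,220,255))|mask(cc,(0,60,20),(18,255,90))
    m=cv2.morphologyEx(m,cv2.MORPH_CLOSE,np.ones((3,3),np.uint8))
    m=cv2.morphologyEx(m,cv2.MORPH_OPEN,np.ones((5,5),np.uint8))
    for k in cv2.findContours(m,0,2)[0]:
        a=cv2.contourArea(k)
        if 250<a<1500:
            r=cv2.minAreaRect(k); b=cv2.boxPoints(r)
            w=np.array([onz(cc,u,v,.006) for u,v in b]); e=w[1]-w[0]; f2=w[2]-w[1]
            print(n,a,np.round(r[0]),w.mean(0).round(4),np.linalg.norm(e).round(3),np.linalg.norm(f2).round(3),np.degrees(np.arctan2(e[1],e[0])).round(1),np.degrees(np.arctan2(f2[1],f2[0])).round(1))
# thimble
x,y=628,122; u,v=x/6.667-.43+275,y/6.667-.43+155
print('thimble top blob',u,v,onz(c,u,v,.012),onz(c,u,v,.024))
print('side proj',proj(s,onz(c,u,v,.012)))
```

```text
+x-y [ 0.6792 -0.0131  0.062 ] [200.33875728 225.58088741]
-x-y [ 0.4954 -0.0468  0.062 ] [276.71303647 243.47841985]
-x+y [0.463  0.1611 0.062 ] [245.14415541 325.14879146]
+x+y [0.6411 0.1947 0.062 ] [161.60131992 303.11298971]
ctr [0.56966189 0.07397692 0.062     ]
+x-y -x-y 0.18684551400016147 10.372692998751184
+x+y -x+y 0.18118342124577488 10.666009671179586
+x+y +x-y 0.2112890618723042 100.39021477949822
-x+y -x-y 0.21043603741313383 98.84783170768767
side +x-y [ 0.67782913 -0.01042016  0.062     ]
side -x-y [ 0.49905228 -0.04332411  0.062     ]
top 287.0 [278. 408.] [ 0.0364 -0.0902  0.006 ] 0.037 0.058 -76.0 -164.9
top 381.0 [ 18. 403.] [0.0627 0.527  0.006 ] 0.022 0.119 -47.7 -135.1
top 767.5 [239. 385.] [ 0.0921 -0.0002  0.006 ] 0.043 0.134 -3.2 -93.9
top 451.5 [303. 223.] [ 0.4761 -0.1647  0.006 ] 0.049 0.064 -54.5 -145.1
top 454.5 [299. 180.] [ 0.5837 -0.1585  0.006 ] 0.053 0.064 -57.4 -148.6
top 449.0 [256.  46.] [ 0.9424 -0.0551  0.006 ] 0.175 0.021 -90.1 179.8
top 999.5 [357.  74.] [ 0.8599 -0.3153  0.006 ] 0.068 0.375 -32.3 -125.4
side 453.5 [345. 262.] [ 0.3456 -0.1066  0.006 ] 0.052 0.065 -79.7 -170.9
side 250.5 [543. 239.] [-0.0688 -0.3898  0.006 ] 0.025 0.123 -113.8 136.5
side 313.5 [304. 226.] [ 0.475  -0.1609  0.006 ] 0.061 0.048 -153.5 113.1
side 319.0 [266. 213.] [ 0.5817 -0.1569  0.006 ] 0.06 0.053 -153.5 116.3
thimble top blob 368.76529023548824 172.8690850457477 [ 0.59574517 -0.33230012  0.012     ] [ 0.59334882 -0.33027921  0.024     ]
side proj [289.67860191 166.54997794]
```

```bash
cat >> h.py <<'E'
def go(x,y,z,psi,cur=None):
    s=get_state(); p=s['tcp_pos']; a=np.radians(s['eef_rot'][2])
    if cur is not None: p=np.array(cur[:3]); a=np.radians(cur[3])
    d=np.array([x,y,z])-p
    dp=np.array([np.cos(a)*d[0]+np.sin(a)*d[1],np.sin(a)*d[0]-np.cos(a)*d[1],-d[2]])*1000
    dy=-(np.radians(psi)-a); dy=(dy+np.pi)%(2*np.pi)-np.pi
    print('t',round(s['time_s'],2),'pos',p.round(4),'psi',np.degrees(a).round(2),'rp',s['eef_rot'][:2].round(2),'dp',dp.round(1),'yaw',dy.round(3),'w',round(s['gripper_width'],4),'F',s['contact_force'].round(1))
E
python3 - <<'E'
from h import *
c=load('top0.png'); s=load('side0.png')
print('thimble side',onz(s,290.5,167.6,.013), 'top',onz(c,368.5,172.9,.014))
i=cv2.imread('pics/side0.png')
cv2.imwrite('pics/s_th.png',cv2.resize(i[150:190,265:325],(600,400),interpolation=cv2.INTER_CUBIC))
# rigid fit
from scipy.optimize import least_squares
L={'+x-y':(92,-106),'-x-y':(-92,-106),'-x+y':(-92,106),'+x+y':(92,106)}
cor={'+x-y':(672,70),'-x-y':(748,443),'-x+y':(312,522),'+x+y':(245,158)}
W={k:onz(c,x/5-.4+105,y/5-.4+125,.062) for k,(x,y) in cor.items()}
def fit(W):
    def r(p):
        a=p[2];o=[]
        for k in W:
            lx,ly=np.array(L[k])/1000
            o+= [p[0]+np.cos(a)*lx-np.sin(a)*ly-W[k][0],p[1]+np.sin(a)*lx+np.cos(a)*ly-W[k][1]]
        return np.array(o)*1000
    q=least_squares(r,[.57,.07,.17]); print(q.x[:2],np.degrees(q.x[2]),q.fun.round(1)); return q.x
fit(W)
f=lambda x,y:(x/5-.4+120,y/5-.4+220)
# side: also outer bottom-right corner at z=0 (-x+y) 
fit({k:onz(s,*f(*q),.062) for k,q in {'+x-y':(403,35),'-x-y':(775,122)}.items()})
print('bottom -x+y side',onz(s,*f(632,592),0),'top-cam',onz(c,0,0,0)*0)
go(.45,.62,.4,-22.6)
E
```

```text
thimble side [ 0.59151626 -0.32863436  0.013     ] top [ 0.59528522 -0.33129887  0.014     ]
[0.56966189 0.07397692] 10.006982309450509 [-0.5 -1.3  2.1  0.4 -2.4  1.2  0.8 -0.3]
[0.56925363 0.07737688] 10.428600593507614 [ 1.1  0.2 -1.1 -0.2]
bottom -x+y side [0.46443125 0.16123454 0.        ] top-cam [0. 0. 0.]
t 0.1 pos [0.2589 0.6229 0.2257] psi -22.57 rp [ 1.7992e+02 -1.0000e-02] dp [ 177.6  -70.6 -174.3] yaw 0.001 w 0.0878 F [-0.1 -0.7  0.1]
```

View pics/s_th.png

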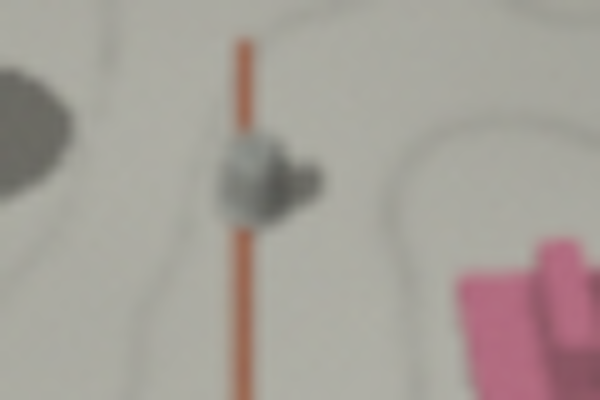

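The zoomed side view puts the thimble at about (290,168) in the raw picture. I'll raise the arm first to clear the lid, then travel.

Call:
apply_moves([
  {"dp": [0,0,-60],"grip": 0.6},
  {"dp": [0,0,-120],"grip": 0.6},
  {"dp": [0,0,-175],"grip": 0.6},
  {"dp": [0,0,-175],"grip": 0.6},
  {"dp": [675,751,-175],"yaw": -0.57,"grip": 0.6},
  {"dp": [675,751,-175],"yaw": -0.57,"grip": 0.6},
  {"dp": [675,751,-175],"yaw": -0.57,"grip": 0.6},
  {"dp": [675,751,-175],"yaw": -0.57,"grip": 0.6},
  {"dp": [675,751,-175],"yaw": -0.57,"grip": 0.6},
  {"dp": [675,751,-175],"yaw": -0.57,"grip": 0.6},
  {"dp": [675,751,-175],"yaw": -0.57,"grip": 0.6},
  {"dp": [675,751,-175],"yaw": -0.57,"grip": 0.6},
])

```text
$.commands[0]: bad value
```

```bash
python3 -c "
from h import *
go(.594,-.33,.10,10.2)"
```

```text
t 0.1 pos [0.2589 0.6229 0.2257] psi -22.57 rp [ 1.7992e+02 -1.0000e-02] dp [675.2 751.4 125.7] yaw -0.572 w 0.0878 F [-0.1 -0.7  0.1]
```

Call:
apply_moves([
  {"dp": [0,0,-60],"yaw": 0,"grip": 0.6},
  {"dp": [0,0,-120],"yaw": 0,"grip": 0.6},
  {"dp": [0,0,-175],"yaw": 0,"grip": 0.6},
  {"dp": [0,0,-175],"yaw": 0,"grip": 0.6},
  {"dp": [675,751,-175],"yaw": -0.57,"grip": 0.6},
  {"dp": [675,751,-175],"yaw": -0.57,"grip": 0.6},
  {"dp": [675,751,-175],"yaw": -0.57,"grip": 0.6},
  {"dp": [675,751,-175],"yaw": -0.57,"grip": 0.6},
  {"dp": [675,751,-175],"yaw": -0.57,"grip": 0.6},
  {"dp": [675,751,-175],"yaw": -0.57,"grip": 0.6},
  {"dp": [675,751,-175],"yaw": -0.57,"grip": 0.6},
  {"dp": [675,751,-175],"yaw": -0.57,"grip": 0.6},
])

```text
time_s: 1.6
tcp_pos: [0.4248, 0.1496, 0.4009]
eef_rot: [180.0, 0.0, 10.1]
contact_force: [1.3, 0.9, 0.7]
gripper_width: 0.0527
```

```bash
python3 -c "
from h import *
go(.594,-.33,.10,10.2)"
```

```text
t 1.6 pos [0.4248 0.1496 0.4009] psi 10.13 rp [1.8e+02 4.0e-02] dp [ 82.2 501.9 300.9] yaw -0.001 w 0.0527 F [1.3 0.9 0.7]
```

Call:
apply_moves([
  {"dp": [82,502,0],"yaw": 0,"grip": 0.6},
  {"dp": [82,502,0],"yaw": 0,"grip": 0.6},
  {"dp": [82,502,0],"yaw": 0,"grip": 0.6},
  {"dp": [82,502,0],"yaw": 0,"grip": 0.6},
  {"dp": [82,502,0],"yaw": 0,"grip": 0.6},
  {"dp": [82,502,0],"yaw": 0,"grip": 0.6},
  {"dp": [82,502,0],"yaw": 0,"grip": 0.6},
  {"dp": [82,502,0],"yaw": 0,"grip": 0.6},
  {"dp": [82,502,0],"yaw": 0,"grip": 0.6},
  {"dp": [82,502,300],"yaw": 0,"grip": 0.6},
  {"dp": [82,502,300],"yaw": 0,"grip": 0.6},
  {"dp": [82,502,300],"yaw": 0,"grip": 0.6},
])

```text
time_s: 3.1
tcp_pos: [0.593, -0.3274, 0.2119]
eef_rot: [-180.0, 0.0, 10.1]
contact_force: [1.2, -0.1, 1.1]
gripper_width: 0.0528
```

```bash
python3 -c "
from h import *
go(.594,-.33,.10,10.2)"
```

```text
t 3.1 pos [ 0.593  -0.3274  0.2119] psi 10.11 rp [-179.98    0.  ] dp [  0.5   2.7 111.9] yaw -0.002 w 0.0528 F [ 1.2 -0.1  1.1]
```

Call:
apply_moves([
  {"dp": [1,3,60],"yaw": 0,"grip": 0.6},
  {"dp": [1,3,120],"yaw": 0,"grip": 0.6},
  {"dp": [1,3,150],"yaw": 0,"grip": 0.6},
  {"dp": [1,3,160],"yaw": 0,"grip": 0.6},
  {"dp": [1,3,160],"yaw": 0,"grip": 0.6},
  {"dp": [1,3,160],"yaw": 0,"grip": 0.6},
])

```text
time_s: 3.85
tcp_pos: [0.5964, -0.3311, 0.056]
eef_rot: [179.9, -0.1, 10.1]
contact_force: [-0.1, -0.1, -0.0]
gripper_width: 0.0527
```

```bash
python3 -c "
from h import *
go(.594,-.33,.010,10.2)
for n in('top','side'):
    c=snap(n,n+'1.png'); p=get_state()['tcp_pos']; u=proj(c,p); t=proj(c,[.594,-.33,.012]); print(n,u,t)
    x,y=int(u[0]),int(u[1]); i=cv2.imread('pics/'+n+'1.png')[y-40:y+40,x-50:x+50]
    cv2.imwrite('pics/'+n+'1b.png',cv2.resize(i,(500,400),interpolation=cv2.INTER_CUBIC)); print(x-50,y-40)
a=cv2.imread('pics/top1b.png'); b=cv2.imread('pics/side1b.png'); cv2.imwrite('pics/ab1.png',cv2.resize(np.hstack([a,b]),(800,320)))
"
```

```text
t 3.85 pos [ 0.5964 -0.3311  0.056 ] psi 10.12 rp [ 1.7992e+02 -1.4000e-01] dp [-2.1 -1.5 46. ] yaw -0.001 w 0.0527 F [-0.1 -0.1 -0. ]
top [371.19832409 168.99450341] [367.87854707 173.5788007 ]
321 128
side [289.80373644 155.16037958] [289.89275692 167.26627263]
239 115
```

View pics/ab1.png

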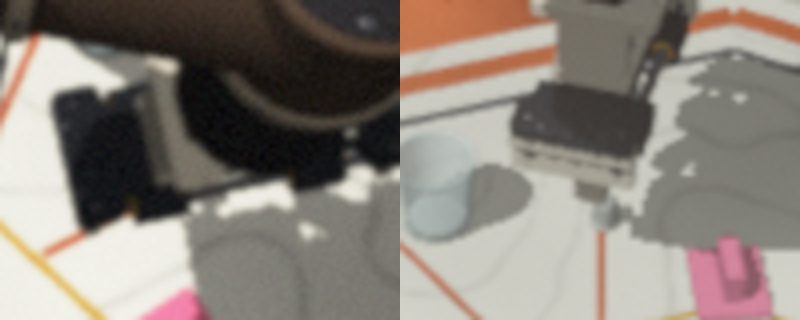

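```bash
python3 -c "
from h import *
c=load('side1.png');p=get_state()['tcp_pos']
a=np.radians(10.1);d=np.array([-np.sin(a),np.cos(a),0]);e=np.array([np.cos(a),np.sin(a),0])
for k in(.027,.048): 
  for w in (-.0095,.0095): print(k,proj(c,p+d*k+e*w), proj(c,p+d*k+e*w)-[239,115])
print(proj(c,p+d*.03+e*.039+[0,0,.066])-[239,115],proj(c,p+d*.03-e*.039+[0,0,.066])-[239,115])
i=cv2.imread('pics/side1.png')[150:185,270:310]; cv2.imwrite('pics/z.png',cv2.resize(i,(640,560),interpolation=cv2.INTER_CUBIC))
"
```

```text
0.027 [290.59697352 162.50792303] [51.59697352 47.50792303]
0.027 [283.76613328 161.10304559] [44.76613328 46.10304559]
0.048 [288.53767453 167.81800248] [49.53767453 52.81800248]
0.048 [281.63866642 166.38366803] [42.63866642 51.38366803]
[33.86600157 26.01455899] [63.19879619 31.84178793]
```

View pics/z.png

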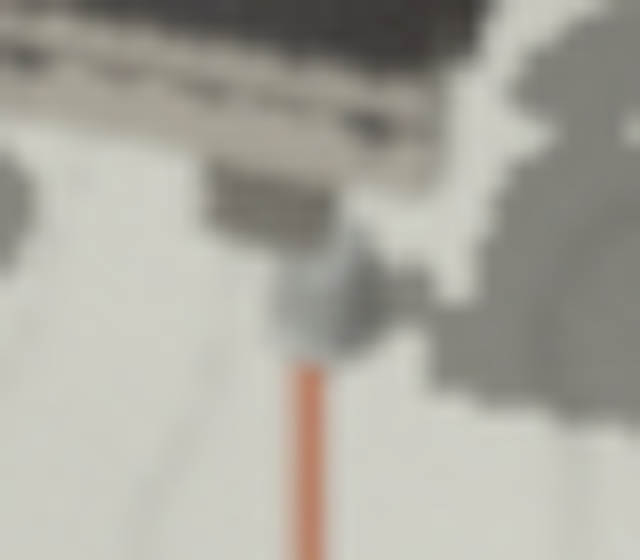

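The side view shows the near finger just left of and above the thimble, consistent with the robot calibration to about 1 mm. Now the descent.

Call:
apply_moves([
  {"dp": [-2,0,20],"yaw": 0,"grip": 0.6},
  {"dp": [-2,0,38],"yaw": 0,"grip": 0.6},
  {"dp": [-2,0,41],"yaw": 0,"grip": 0.6},
  {"dp": [-2,0,41],"yaw": 0,"grip": 0.6},
  {"dp": [-2,0,41],"yaw": 0,"grip": 0.6},
])

```text
time_s: 4.58
tcp_pos: [0.5938, -0.3315, 0.0138]
eef_rot: [180.0, -0.1, 10.1]
contact_force: [-0.6, 0.5, -1.0]
gripper_width: 0.0525
```

```bash
python3 -c "
from h import *
go(.594,-.33,.010,10.2)"
```

```text
t 4.58 pos [ 0.5938 -0.3315  0.0138] psi 10.1 rp [ 1.7997e+02 -5.0000e-02] dp [ 0.5 -1.4  3.8] yaw -0.002 w 0.0525 F [-0.6  0.5 -1. ]
```

Call:
apply_moves([
  {"dp": [0,0,4],"yaw": 0,"grip": 0.6},
  {"dp": [0,0,5],"yaw": 0,"grip": 0.4},
  {"dp": [0,0,5],"yaw": 0,"grip": 0.3},
  {"dp": [0,0,5],"yaw": 0,"grip": 0.1},
  {"dp": [0,0,5],"yaw": 0,"grip": 0.1},
  {"dp": [0,0,5],"yaw": 0,"grip": 0.1},
  {"dp": [0,0,5],"yaw": 0,"grip": 0.1},
  {"dp": [0,0,5],"yaw": 0,"grip": 0.1},
], newtons=10)

```text
time_s: 5.58
tcp_pos: [0.5933, -0.3313, 0.0081]
eef_rot: [180.0, -0.0, 10.1]
contact_force: [-0.4, -0.4, -0.3]
gripper_width: 0.0186
```

```bash
python3 -c "
from h import *
go(.594,-.33,.20,10.2)"
```

```text
t 5.58 pos [ 0.5933 -0.3313  0.0081] psi 10.1 rp [180.  -0.] dp [   0.9   -1.2 -191.9] yaw -0.002 w 0.0186 F [-0.4 -0.4 -0.3]
```

Call:
apply_moves([
  {"dp": [0,0,-40],"yaw": 0,"grip": 0.1},
  {"dp": [0,0,-90],"yaw": 0,"grip": 0.1},
  {"dp": [20,-40,-130],"yaw": 0,"grip": 0.1},
  {"dp": [38,-100,-142],"yaw": 0,"grip": 0.1},
  {"dp": [54,-160,-142],"yaw": 0,"grip": 0.1},
  {"dp": [70,-220,-142],"yaw": 0,"grip": 0.1},
  {"dp": [85,-280,-142],"yaw": 0,"grip": 0.1},
  {"dp": [98,-330,-142],"yaw": 0,"grip": 0.1},
  {"dp": [98,-348,-142],"yaw": 0,"grip": 0.1},
  {"dp": [98,-348,-120],"yaw": 0,"grip": 0.1},
  {"dp": [98,-348,-90],"yaw": 0,"grip": 0.1},
  {"dp": [98,-348,-90],"yaw": 0,"grip": 0.1},
])

```text
time_s: 7.08
tcp_pos: [0.6268, 0.0275, 0.0959]
eef_rot: [180.0, 0.3, 10.0]
contact_force: [-0.8, -0.3, 0.1]
gripper_width: 0.0184
```

```bash
python3 -c "
from h import *
go(.6276,.0291,.036,10.2)
for n in('top','side'):
    c=snap(n,n+'2.png')
i=cv2.imread('pics/side2.png')[195:345,110:310]; cv2.imwrite('pics/side2b.png',cv2.resize(i,(800,600),interpolation=cv2.INTER_CUBIC))
"
```

```text
t 7.08 pos [0.6268 0.0275 0.0959] psi 10.05 rp [179.98   0.28] dp [ 1.1 -1.5 59.9] yaw -0.003 w 0.0184 F [-0.8 -0.3  0.1]
```

View pics/side2b.png

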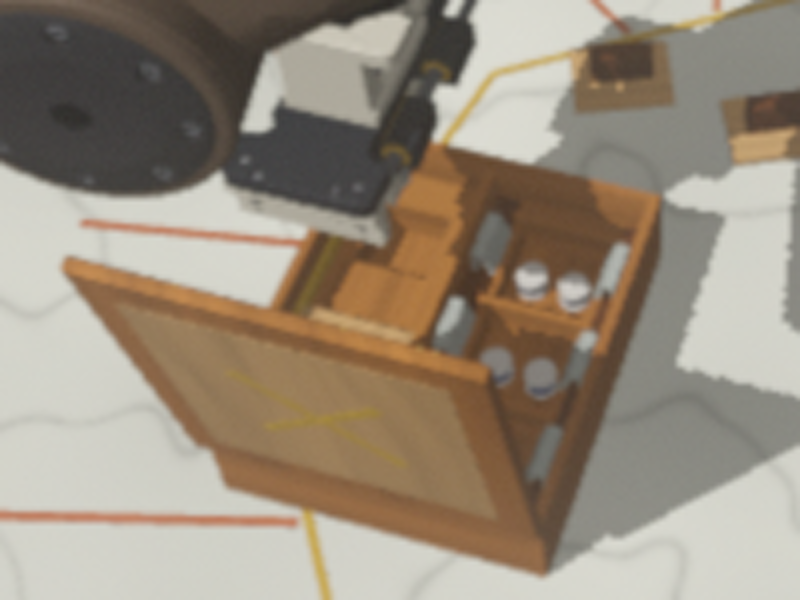

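View pics/top2.png

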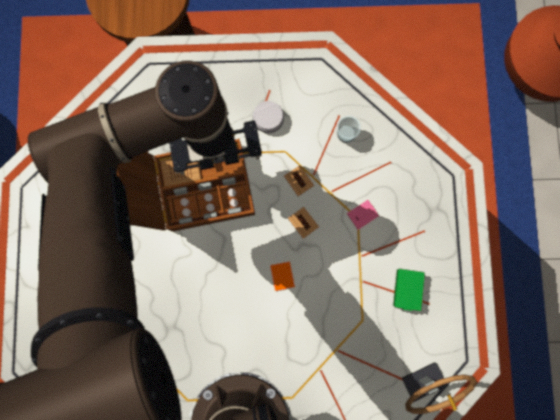

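The thimble is over the well and the panels haven't moved. I'll lower and release.

Call:
apply_moves([
  {"dp": [1,-1.5,30],"yaw": 0,"grip": 0.1},
  {"dp": [1,-1.5,50],"yaw": 0,"grip": 0.1},
  {"dp": [1,-1.5,60],"yaw": 0,"grip": 0.1},
  {"dp": [1,-1.5,62],"yaw": 0,"grip": 0.1},
  {"dp": [1,-1.5,62],"yaw": 0,"grip": 0.1},
  {"dp": [1,-1.5,62],"yaw": 0,"grip": 0.1},
  {"dp": [1,-1.5,62],"yaw": 0,"grip": 0.4},
  {"dp": [1,-1.5,62],"yaw": 0,"grip": 0.4},
  {"dp": [1,-1.5,62],"yaw": 0,"grip": 0.4},
  {"dp": [1,-1.5,62],"yaw": 0,"grip": 0.4},
])

```text
time_s: 8.43
tcp_pos: [0.6294, 0.0301, 0.0361]
eef_rot: [180.0, 0.0, 10.1]
contact_force: [0.1, -0.4, 0.2]
gripper_width: 0.0345
```

```bash
python3 -c "
from h import *
go(.6276,.0291,.036,10.2)"
```

```text
t 8.43 pos [0.6294 0.0301 0.0361] psi 10.1 rp [180.   0.] dp [-2.   0.7  0.1] yaw -0.002 w 0.0345 F [ 0.1 -0.4  0.2]
```

Call:
apply_moves([
  {"dp": [0,0,-60],"yaw": 0,"grip": 0.4},
  {"dp": [0,0,-120],"yaw": 0,"grip": 0.0},
  {"dp": [0,-100,-180],"yaw": 0.19,"grip": 0.0},
  {"dp": [0,-100,-180],"yaw": 0.38,"grip": 0.0},
  {"dp": [0,-100,-180],"yaw": 0.57,"grip": 0.0},
  {"dp": [0,-100,-180],"yaw": 0.76,"grip": 0.0},
  {"dp": [0,-100,-180],"yaw": 0.95,"grip": 0.0},
  {"dp": [0,-100,-180],"yaw": 1.14,"grip": 0.0},
  {"dp": [0,-100,-180],"yaw": 1.33,"grip": 0.0},
  {"dp": [0,-100,-180],"yaw": 1.52,"grip": 0.0},
  {"dp": [0,-100,-180],"yaw": 1.57,"grip": 0.0},
  {"dp": [0,-100,-180],"yaw": 1.57,"grip": 0.0},
])

```text
time_s: 9.93
tcp_pos: [0.6118, 0.1285, 0.216]
eef_rot: [180.0, -0.0, -79.8]
contact_force: [-0.3, 0.8, -0.4]
gripper_width: 0.0006
```

```bash
python3 -c "
from h import *
c=load('top0.png')
a=np.radians(10.2)
R=np.array([[np.cos(a),-np.sin(a)],[np.sin(a),np.cos(a)]])
for x,y in((462,152),(482,268),(445,280),(300,180)):
    w=onz(c,x/5-.4+105,y/5-.4+125,.041); print(w, (w[:2]-[.5695,.0755])@R*1000)
go(.6276,.0291,.2,-79.8)
for n in('top','side'):
    c=snap(n,n+'3.png')
i=cv2.imread('pics/side3.png')[195:345,110:310]; cv2.imwrite('pics/side3b.png',cv2.resize(i,(800,600),interpolation=cv2.INTER_CUBIC))
"
```

```text
[0.646273   0.09273968 0.041     ] [78.61253753  3.37188994]
[0.58781855 0.08308825 0.041     ] [19.37279577  4.22438619]
[0.58233266 0.10124553 0.041     ] [17.18898604 23.06617347]
[0.63435423 0.17267708 0.041     ] [81.03782319 84.15656289]
t 9.93 pos [0.6118 0.1285 0.216 ] psi -79.82 rp [179.99  -0.  ] dp [100.7   2.1  16. ] yaw -0.0 w 0.0006 F [-0.3  0.8 -0.4]
```

View pics/side3b.png

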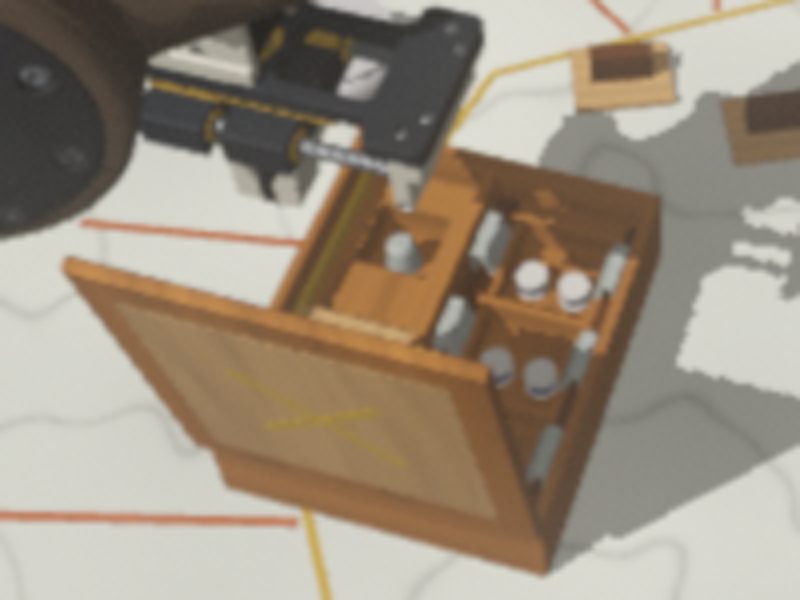

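View pics/top3.png

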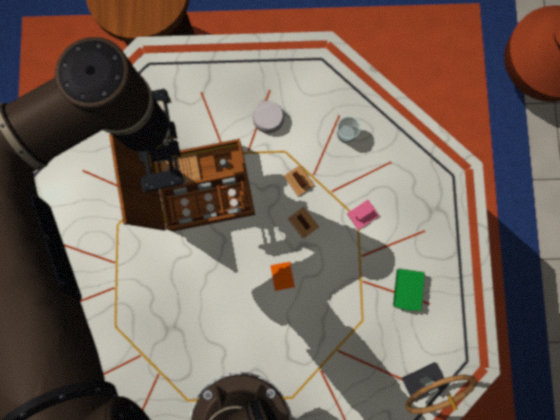

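The side view shows the thimble standing in its well, at (402,250) in the enlarged picture. Next is the shutter: shut fingers over its leading part.

Call:
apply_moves([
  {"dp": [20,2,50],"yaw": 0,"grip": 0.0},
  {"dp": [20,2,100],"yaw": 0,"grip": 0.0},
  {"dp": [20,2,140],"yaw": 0,"grip": 0.0},
  {"dp": [20,2,160],"yaw": 0,"grip": 0.0},
  {"dp": [20,2,170],"yaw": 0,"grip": 0.0},
  {"dp": [20,2,170],"yaw": 0,"grip": 0.0},
  {"dp": [20,2,170],"yaw": 0,"grip": 0.0},
])

```text
time_s: 10.9
tcp_pos: [0.6142, 0.1089, 0.0472]
eef_rot: [-179.9, 0.0, -79.8]
contact_force: [0.2, -0.7, 0.2]
gripper_width: 0.0003
```

```bash
python3 -c "
from h import *
go(.6133,.1088,.041,-79.8)"
```

```text
t 10.9 pos [0.6142 0.1089 0.0472] psi -79.83 rp [-1.799e+02  2.000e-02] dp [-0.1  0.9  6.2] yaw -0.0 w 0.0003 F [ 0.2 -0.7  0.2]
```

Call:
apply_moves([
  {"dp": [0,0.9,4],"yaw": 0,"grip": 0.0},
  {"dp": [0,0.9,6],"yaw": 0,"grip": 0.0},
  {"dp": [0,0.9,7],"yaw": 0,"grip": 0.0},
  {"dp": [0,0.9,8],"yaw": 0,"grip": 0.0},
  {"dp": [0,0.9,8],"yaw": 0,"grip": 0.0},
  {"dp": [0,0.9,8],"yaw": 0,"grip": 0.0},
])

```text
time_s: 11.65
tcp_pos: [0.6128, 0.1085, 0.0387]
eef_rot: [-180.0, 0.0, -79.8]
contact_force: [-2.1, 1.5, 6.7]
gripper_width: 0.0007
```

```bash
python3 -c "
from h import *
go(.6133,.1088,.039,-79.8)"
```

```text
t 11.65 pos [0.6128 0.1085 0.0387] psi -79.84 rp [-179.96    0.  ] dp [-0.2 -0.6 -0.3] yaw -0.001 w 0.0007 F [-2.1  1.5  6.7]
```

Call:
apply_moves([
  {"dp": [5,0,0],"yaw": 0,"grip": 0.0},
  {"dp": [12,0,0],"yaw": 0,"grip": 0.0},
  {"dp": [19,0,0],"yaw": 0,"grip": 0.0},
  {"dp": [26,0,0],"yaw": 0,"grip": 0.0},
  {"dp": [33,0,0],"yaw": 0,"grip": 0.0},
  {"dp": [40,0,0],"yaw": 0,"grip": 0.0},
])

```text
time_s: 12.4
tcp_pos: [0.6197, 0.0688, 0.0387]
eef_rot: [-180.0, 0.0, -79.8]
contact_force: [-2.5, 0.3, 6.2]
gripper_width: 0.0004
```

```bash
python3 -c "
from h import *
go(.6133,.1088,.039,-79.8)
snap('side','side4.png')
i=cv2.imread('pics/side4.png')[195:345,110:310]; cv2.imwrite('pics/side4b.png',cv2.resize(i,(800,600),interpolation=cv2.INTER_CUBIC))
"
```

```text
t 12.4 pos [0.6197 0.0688 0.0387] psi -79.85 rp [-179.98    0.  ] dp [-40.5  -0.7  -0.3] yaw -0.001 w 0.0004 F [-2.5  0.3  6.2]
```

View pics/side4b.png

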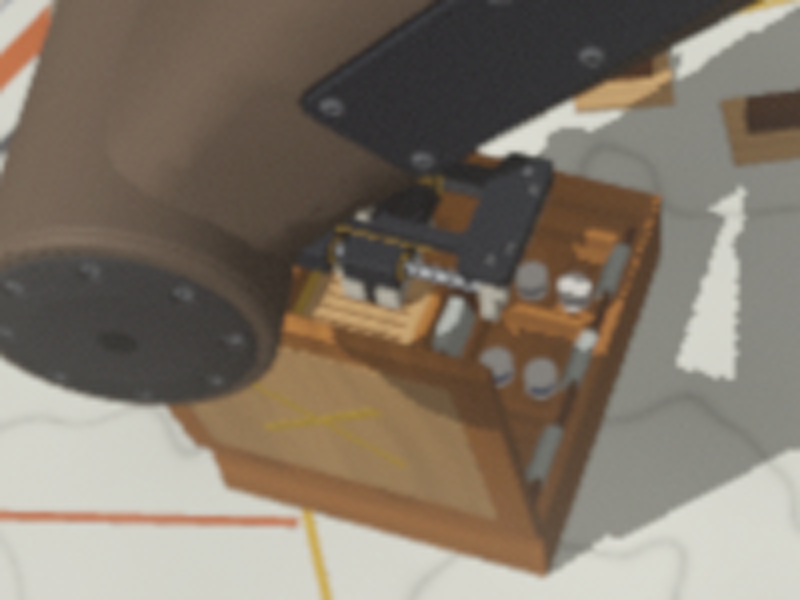

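The shutter follows the fingertip. I'll drag the rest.

Call:
apply_moves([
  {"dp": [8,0,0],"yaw": 0,"grip": 0.0},
  {"dp": [16,0,0],"yaw": 0,"grip": 0.0},
  {"dp": [24,0,0],"yaw": 0,"grip": 0.0},
  {"dp": [32,0,0],"yaw": 0,"grip": 0.0},
  {"dp": [40,0,0],"yaw": 0,"grip": 0.0},
  {"dp": [48,0,0],"yaw": 0,"grip": 0.0},
  {"dp": [55,0,0],"yaw": 0,"grip": 0.0},
  {"dp": [60,0,0],"yaw": 0,"grip": 0.0},
  {"dp": [64,0,0],"yaw": 0,"grip": 0.0},
  {"dp": [67,0,0],"yaw": 0,"grip": 0.0},
  {"dp": [67,0,0],"yaw": 0,"grip": 0.0},
])

```text
time_s: 13.82
tcp_pos: [0.6314, 0.0026, 0.0387]
eef_rot: [180.0, -0.0, -79.9]
contact_force: [-1.7, -1.2, 6.9]
gripper_width: 0.0005
```

```bash
python3 -c "
from h import *
go(.6133,.1088,.039,-79.8)
"
```

```text
t 13.82 pos [0.6314 0.0026 0.0387] psi -79.86 rp [ 1.7999e+02 -2.0000e-02] dp [-107.8   -0.9   -0.3] yaw -0.001 w 0.0005 F [-1.7 -1.2  6.9]
```

Call:
apply_moves([
  {"dp": [2,0,0],"yaw": 0,"grip": 0.0},
  {"dp": [4,0,0],"yaw": 0,"grip": 0.0},
  {"dp": [5,0,0],"yaw": 0,"grip": 0.0},
  {"dp": [5,0,0],"yaw": 0,"grip": 0.0},
])

```text
time_s: 14.32
tcp_pos: [0.6331, -0.0012, 0.0389]
eef_rot: [-179.9, 0.0, -79.8]
contact_force: [-1.9, 3.0, 5.6]
gripper_width: 0.0005
```

```bash
python3 -c "
from h import *
go(.6133,.1088,.039,-79.8)
"
```

```text
t 14.32 pos [ 0.6331 -0.0012  0.0389] psi -79.84 rp [-1.7989e+02  3.0000e-02] dp [-1.118e+02  0.000e+00 -1.000e-01] yaw -0.001 w 0.0005 F [-1.9  3.   5.6]
```

Call:
apply_moves([
  {"dp": [2,0,0],"yaw": 0,"grip": 0.0},
  {"dp": [3,0,0],"yaw": 0,"grip": 0.0},
  {"dp": [3,0,0],"yaw": 0,"grip": 0.0},
  {"dp": [3,0,-30],"yaw": 0,"grip": 0.0},
  {"dp": [-20,0,-90],"yaw": -0.18,"grip": 0.5},
  {"dp": [-80,0,-150],"yaw": -0.36,"grip": 0.5},
  {"dp": [-120,0,-170],"yaw": -0.54,"grip": 0.5},
  {"dp": [-120,0,-170],"yaw": -0.72,"grip": 0.5},
  {"dp": [-120,0,-170],"yaw": -0.9,"grip": 0.5},
  {"dp": [-120,0,-170],"yaw": -1.08,"grip": 0.5},
  {"dp": [-120,0,-170],"yaw": -1.26,"grip": 0.5},
])

```text
time_s: 15.7
tcp_pos: [0.611, 0.1163, 0.2078]
eef_rot: [180.0, 0.0, -7.3]
contact_force: [0.1, -1.1, -0.5]
gripper_width: 0.0438
```

Run:
```python
from h import *
go(.6133,.1088,.039,-79.8)
for n in('top','side'): snap(n,n+'5.png')
i=cv2.imread('pics/side5.png')[195:345,110:310]; j=cv2.imread('pics/top5.png')[120:250,105:385]
cv2.imwrite('pics/s5b.png',cv2.resize(i,(800,600),interpolation=cv2.INTER_CUBIC))
cv2.imwrite('pics/t5b.png',cv2.resize(j,(800,371),interpolation=cv2.INTER_CUBIC))
```

```text
t 15.7 pos [0.611  0.1163 0.2078] psi -7.32 rp [1.7999e+02 2.0000e-02] dp [  3.2   7.1 168.8] yaw 1.265 w 0.0438 F [ 0.1 -1.1 -0.5]
```

View pics/s5b.png

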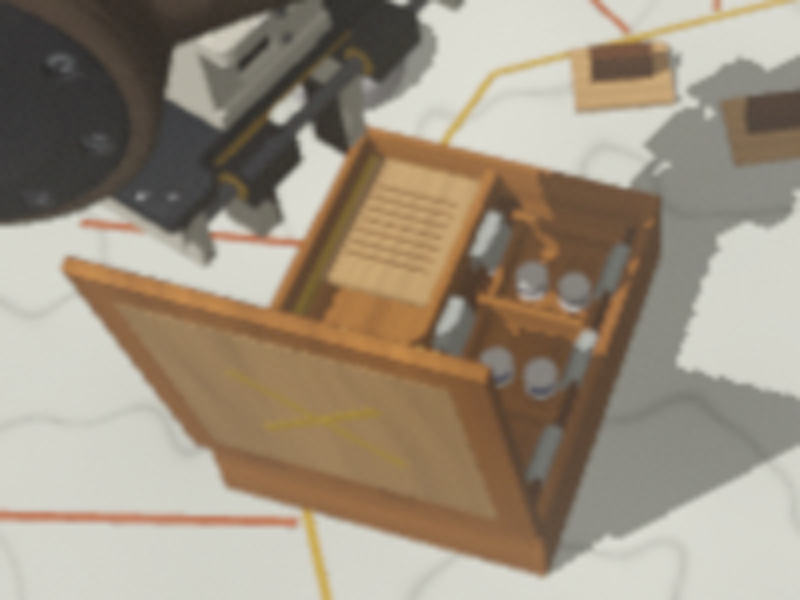

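View pics/t5b.png

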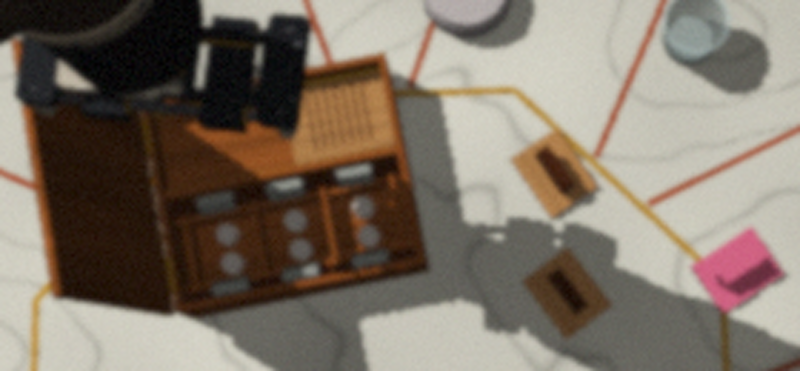

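Both views show the shutter fully across, butted against the -y wall. Now I'll measure the two panels from their plate corners in the top view.

Run:
```python
from h import *
c=load('top0.png'); s=load('side0.png')
for nm,q in {'A':[(165,68),(265,210),(163,277),(62,140)],'B':[(193,345),(297,482),(193,558),(90,425)]}.items():
    w=np.array([onz(c,x/6.667-.43+275,y/6.667-.43+155,.006) for x,y in q])
    print(nm,w.mean(0),[ (np.linalg.norm(w[i]-w[j]).round(4),np.degrees(np.arctan2(*(w[i]-w[j])[1::-1])).round(1)) for i,j in((0,1),(3,2),(0,3),(1,2))], 'side px',[proj(s,p).round(1) for p in w])
i=cv2.imread('pics/side0.png')[195:245,245:325]; cv2.imwrite('pics/s_pan.png',cv2.resize(i,(800,500),interpolation=cv2.INTER_CUBIC))
```

```text
A [ 0.58195883 -0.15795117  0.006     ] [(np.float64(0.0661), np.float64(32.9)), (np.float64(0.0646), np.float64(34.4)), (np.float64(0.0478), np.float64(-56.1)), (np.float64(0.0461), np.float64(-58.0))] side px [array([252. , 206.8]), array([277.3, 204.6]), array([279.1, 218.3]), array([253.9, 221. ])]
B [ 0.47625934 -0.16571099  0.006     ] [(np.float64(0.0641), np.float64(35.2)), (np.float64(0.0625), np.float64(36.0)), (np.float64(0.0489), np.float64(-53.5)), (np.float64(0.048), np.float64(-55.4))] side px [array([290.1, 219. ]), array([314.7, 216. ]), array([318.5, 230.8]), array([293.9, 234.1])]
```

View pics/s_pan.png

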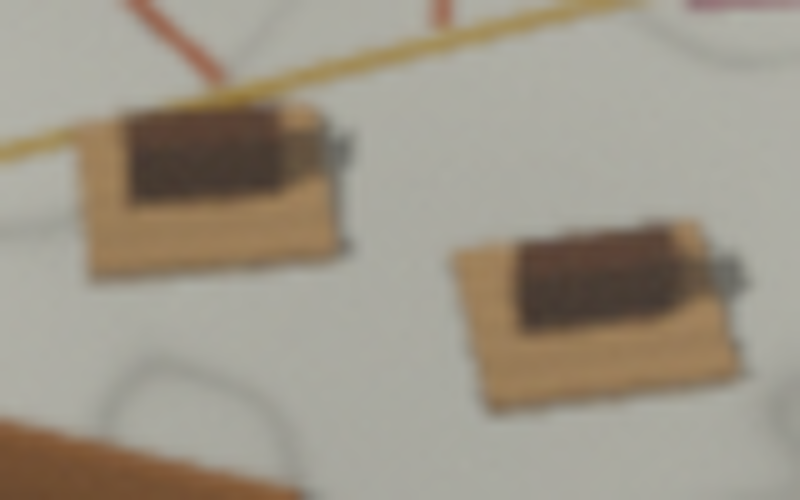

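Call:
apply_moves([
  {"dp": [2,60,0],"yaw": -0.18,"grip": 0.4},
  {"dp": [3,120,0],"yaw": -0.36,"grip": 0.4},
  {"dp": [4,180,0],"yaw": -0.54,"grip": 0.4},
  {"dp": [5,240,0],"yaw": -0.71,"grip": 0.4},
  {"dp": [6,275,30],"yaw": -0.71,"grip": 0.4},
  {"dp": [6,275,90],"yaw": -0.71,"grip": 0.4},
  {"dp": [6,275,140],"yaw": -0.71,"grip": 0.4},
  {"dp": [6,275,150],"yaw": -0.71,"grip": 0.4},
  {"dp": [6,275,150],"yaw": -0.71,"grip": 0.4},
  {"dp": [6,275,150],"yaw": -0.71,"grip": 0.4},
])

```text
time_s: 17.05
tcp_pos: [0.5822, -0.157, 0.0603]
eef_rot: [179.9, -0.2, 33.0]
contact_force: [1.0, 0.1, 0.3]
gripper_width: 0.0352
```

Run:
```python
from h import *
go(.582,-.1575,.009,33.3)
s=snap('side','side6.png'); print(proj(s,get_state()['tcp_pos']))
i=cv2.imread('pics/side6.png')[185:245,235:315]; cv2.imwrite('pics/s6.png',cv2.resize(i,(800,600),interpolation=cv2.INTER_CUBIC))
```

```text
t 17.05 pos [ 0.5822 -0.157   0.0603] psi 33.0 rp [ 1.7988e+02 -1.6000e-01] dp [-0.4  0.4 51.3] yaw -0.005 w 0.0352 F [1.  0.1 0.3]
[265.04951798 198.8565245 ]
```

View pics/s6.png

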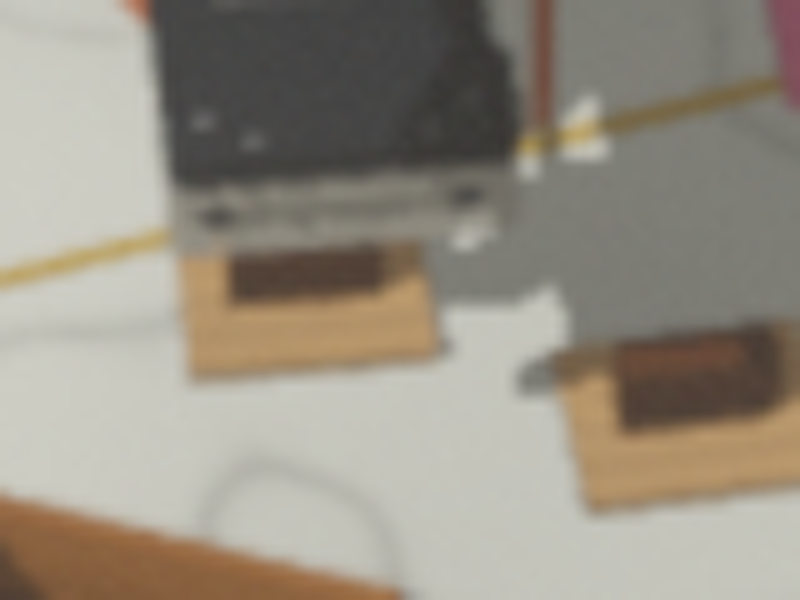

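Panel A lies squarely under the gripper.

Call:
apply_moves([
  {"dp": [0,0,25],"yaw": -0.005,"grip": 0.4},
  {"dp": [0,0,40],"yaw": -0.005,"grip": 0.4},
  {"dp": [0,0,48],"yaw": -0.005,"grip": 0.4},
  {"dp": [0,0,48],"yaw": -0.005,"grip": 0.4},
  {"dp": [0,0,48],"yaw": -0.005,"grip": 0.4},
  {"dp": [0,0,48],"yaw": -0.005,"grip": 0.05},
  {"dp": [0,0,48],"yaw": -0.005,"grip": 0.05},
  {"dp": [0,0,48],"yaw": -0.005,"grip": 0.05},
  {"dp": [0,0,48],"yaw": -0.005,"grip": 0.05},
  {"dp": [0,0,48],"yaw": -0.005,"grip": 0.05},
], newtons=30)

```text
time_s: 18.35
tcp_pos: [0.5806, -0.1571, 0.0103]
eef_rot: [180.0, -0.0, 33.3]
contact_force: [0.3, -0.4, 3.2]
gripper_width: 0.012
```

Run:
```python
from h import *
go(.582,-.1575,.009,33.3)
```

```text
t 18.35 pos [ 0.5806 -0.1571  0.0103] psi 33.31 rp [ 1.7999e+02 -1.0000e-02] dp [1.  1.1 1.3] yaw 0.0 w 0.012 F [ 0.3 -0.4  3.2]
```

Panel A is gripped (12 mm). I'll refine the bay centres from the spring leaf pairs.

Run:
```python
from h import *
c=load('top0.png'); s=load('side0.png')
a=np.radians(10.2)
for nm,p,q,y in (('b0',(620,278),(647,428),-.06),('b1',(502,302),(527,452),0),('b2',(377,330),(403,475),.06)):
    w=[onz(c,x/5-.4+105,v/5-.4+125,.042) for x,v in(p,q)]
    m=(w[0]+w[1])/2; d=w[0]-w[1]
    pr=np.array([.5695-.04*np.cos(a)-y*np.sin(a), .0755-.04*np.sin(a)+y*np.cos(a)])
    print(nm,m[:2],np.linalg.norm(d),np.degrees(np.arctan2(d[1],d[0])),'pred',pr)
    print('  side proj of z=.042', proj(s,[*pr,.042]))
im=cv2.imread('pics/side5.png')[225:330,200:280]; cv2.imwrite('pics/s5c.png',cv2.resize(im,(600,788),interpolation=cv2.INTER_CUBIC)[:600])
im=cv2.imread('pics/top5.png')[165:235,155:265]; cv2.imwrite('pics/t5c.png',cv2.resize(im,(770,490),interpolation=cv2.INTER_CUBIC))
```

```text
b0 [0.54367556 0.00927933] 0.07528809210398776 9.372537588553735 pred [0.54075726 0.00936487]
  side proj of z=.042 [247.8458058  259.37855762]
b1 [0.53340295 0.06733309] 0.0750387585754229 9.018827434227164 pred [0.53013218 0.06841661]
  side proj of z=.042 [239.18011023 281.35240773]
b2 [0.52247179 0.12797162] 0.07264041785335557 10.103470826626177 pred [0.51950709 0.12746835]
  side proj of z=.042 [229.84116322 305.03344063]
```

View pics/s5c.png

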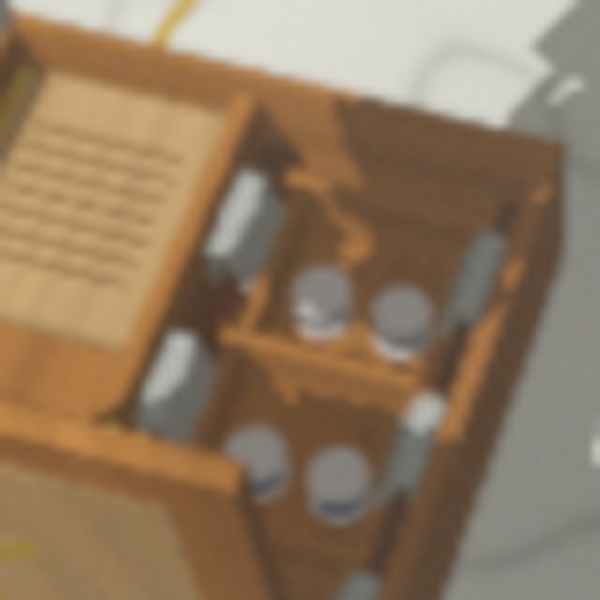

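View pics/t5c.png

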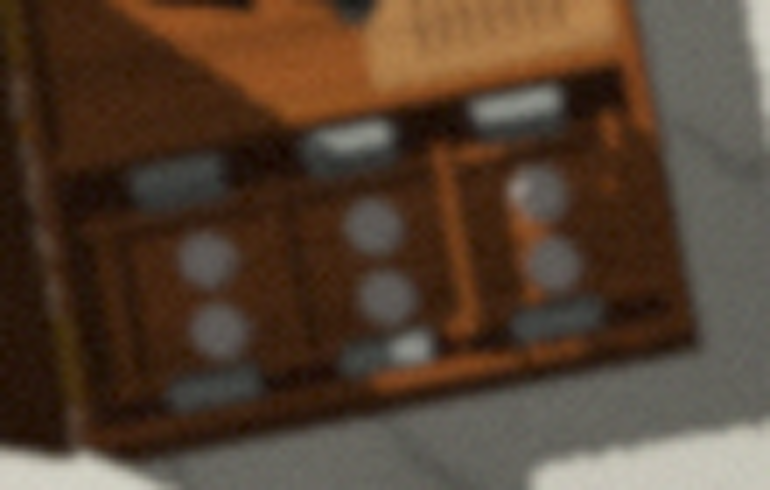

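Call:
apply_moves([
  {"dp": [0,0,-20],"yaw": 0,"grip": 0.05},
  {"dp": [0,0,-60],"yaw": 0,"grip": 0.05},
  {"dp": [0,0,-110],"yaw": 0.13,"grip": 0.05},
  {"dp": [0,0,-130],"yaw": 0.26,"grip": 0.05},
  {"dp": [0,0,-130],"yaw": 0.4,"grip": 0.05},
  {"dp": [0,0,-130],"yaw": 0.4,"grip": 0.05},
  {"dp": [0,0,-130],"yaw": 0.4,"grip": 0.05},
])

```text
time_s: 19.23
tcp_pos: [0.58, -0.1571, 0.1395]
eef_rot: [-180.0, 0.1, 10.5]
contact_force: [0.8, 0.7, -0.9]
gripper_width: 0.0121
```

Run:
```python
from h import *
go(.5407,.0093,.11,10.2)
for n in('top','side'): snap(n,n+'7.png')
i=cv2.imread('pics/side7.png')[195:345,110:310]; cv2.imwrite('pics/s7b.png',cv2.resize(i,(800,600),interpolation=cv2.INTER_CUBIC))
```

```text
t 19.23 pos [ 0.58   -0.1571  0.1395] psi 10.55 rp [-1.7999e+02  6.0000e-02] dp [  -8.2 -170.8   29.5] yaw 0.006 w 0.0121 F [ 0.8  0.7 -0.9]
```

View pics/s7b.png

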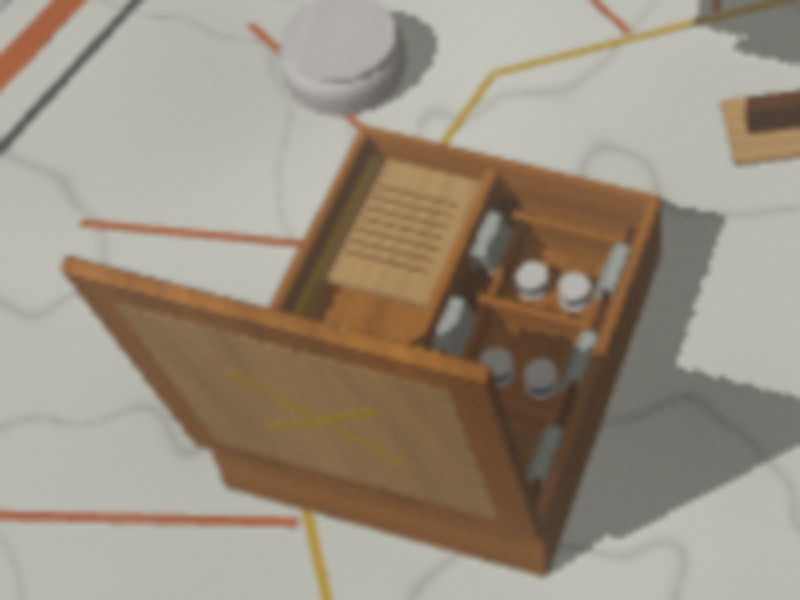

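View pics/top7.png

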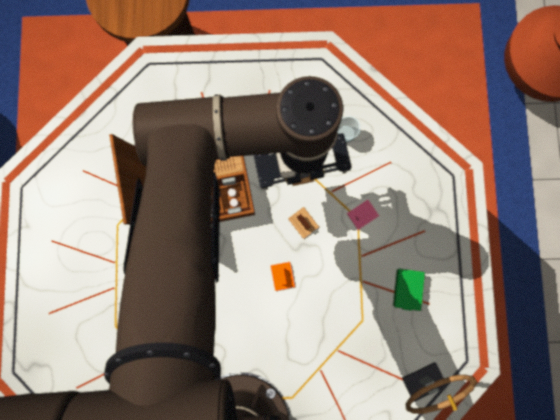

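Run:
```python
from h import *
im=cv2.imread('pics/top0.png')
def up(x0,y0,w,h,f,n): 
    r=cv2.resize(im[y0:y0+h,x0:x0+w],(w*f,h*f),interpolation=cv2.INTER_CUBIC); r=np.clip(r.astype(float)*1.6,0,255).astype(np.uint8)
    for k in range(0,w,10): cv2.putText(r,str(x0+k),(k*f,10),0,.35,(255,255,255))
    for k in range(0,h,10): cv2.putText(r,str(y0+k),(0,k*f+5),0,.35,(255,255,255))
    cv2.imwrite(n,r)
up(195,130,66,96,6,'pics/z1.png')
```

```text
(no output)
```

View pics/z1.png

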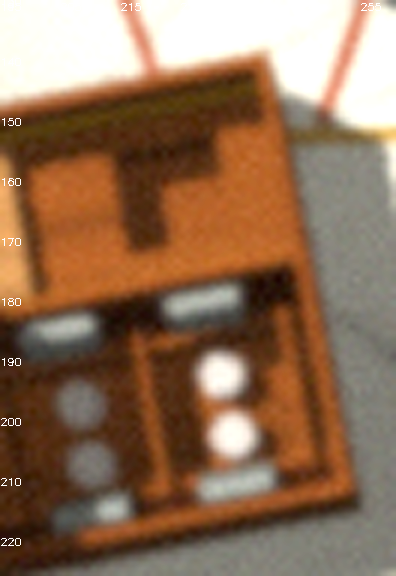

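Run:
```python
from h import *
from scipy.optimize import least_squares
c=load('top0.png'); s=load('side7.png')
g=lambda x,y:(x/4-.375+110,y/4-.375+195)
T=[((239.2,138.2),(92,-106,62)),((252.9,211.2),(-92,-106,62))]
# divider/leaf features: bay0, bay1 leaf mid
t=lambda x,y:(x/5-.4+105,y/5-.4+125)
S=[(g(367,126),(92,-106,62)),(g(660,197),(-92,-106,62)),(g(545,575),(-92,106,0)),(g(388,158),(82,-100,41)),(g(328,280),(82,-12,41)),(g(427,305),(16,-12,41))]
for name,sets in (('top',[(c,T)]),('side',[(s,S)]),('both',[(c,T),(s,S)])):
    def r(p):
        o=[];a=p[2];R=np.array([[np.cos(a),-np.sin(a)],[np.sin(a),np.cos(a)]])
        for cam,F in sets:
            for uv,l in F:
                xy=p[:2]+R@(np.array(l[:2])/1000); o+=list(proj(cam,[*xy,l[2]/1000])-np.array(uv))
        return np.array(o)
    q=least_squares(r,[.57,.075,.178],x_scale=[.01,.01,.1]); print(name,q.x[:2].round(4),np.degrees(q.x[2]).round(2),q.fun.round(1))
```

```text
top [0.5727 0.0758] 9.51 [-0.1 -0.3  0.1  0.3]
side [0.5696 0.075 ] 9.42 [-0.2 -0.7  1.4  0.2  0.6  1.5 -1.4 -0.4 -1.5 -1.1  1.  -0.1]
both [0.5702 0.075 ] 9.63 [ 0.2  0.6  0.5  1.3 -0.6 -0.7  1.  -0.1  0.6  1.3 -1.8 -0.4 -1.8 -1.1
  0.7 -0.2]
```

Call:
apply_moves([
  {"dp": [-2,-50,0],"yaw": 0.016,"grip": 0.05},
  {"dp": [-5,-110,0],"yaw": 0.016,"grip": 0.05},
  {"dp": [-8,-160,0],"yaw": 0.016,"grip": 0.05},
  {"dp": [-8,-171,0],"yaw": 0.016,"grip": 0.05},
  {"dp": [-8,-171,30],"yaw": 0.016,"grip": 0.05},
  {"dp": [-8,-171,50],"yaw": 0.016,"grip": 0.05},
  {"dp": [-8,-171,55],"yaw": 0.016,"grip": 0.05},
  {"dp": [-8,-171,55],"yaw": 0.016,"grip": 0.05},
  {"dp": [-8,-171,55],"yaw": 0.016,"grip": 0.05},
])

```text
time_s: 20.45
tcp_pos: [0.5424, 0.0096, 0.0858]
eef_rot: [-180.0, -0.1, 9.5]
contact_force: [-0.5, 0.2, -1.5]
gripper_width: 0.0117
```

Run:
```python
from h import *
go(.5412,.0094,.06,9.6)
for n in('top','side'): snap(n,n+'8.png')
i=cv2.imread('pics/side8.png')[205:280,200:300]; cv2.imwrite('pics/s8b.png',cv2.resize(i,(800,600),interpolation=cv2.INTER_CUBIC))
i=cv2.imread('pics/top8.png')[140:240,160:280]; cv2.imwrite('pics/t8b.png',cv2.resize(i,(600,500),interpolation=cv2.INTER_CUBIC))
```

```text
t 20.45 pos [0.5424 0.0096 0.0858] psi 9.47 rp [-1.8e+02 -7.0e-02] dp [-1.2 -0.  25.8] yaw -0.002 w 0.0117 F [-0.5  0.2 -1.5]
```

View pics/s8b.png

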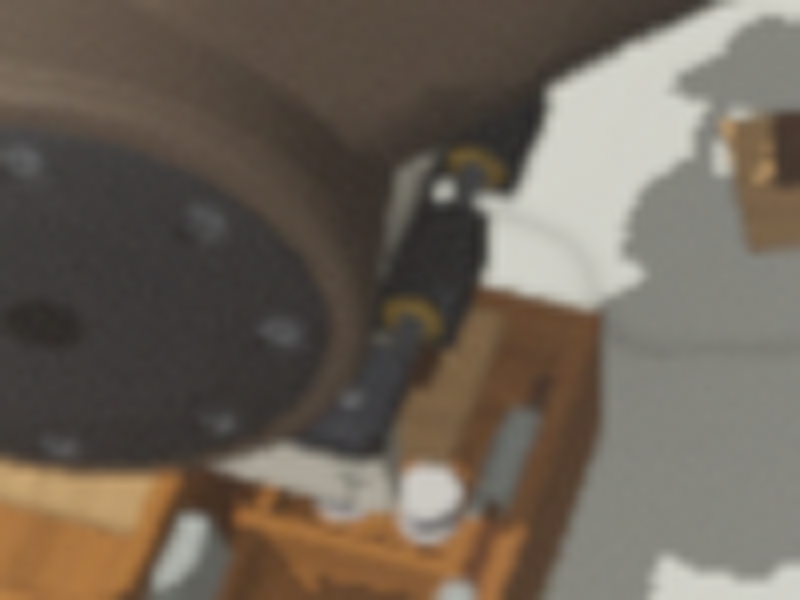

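View pics/t8b.png

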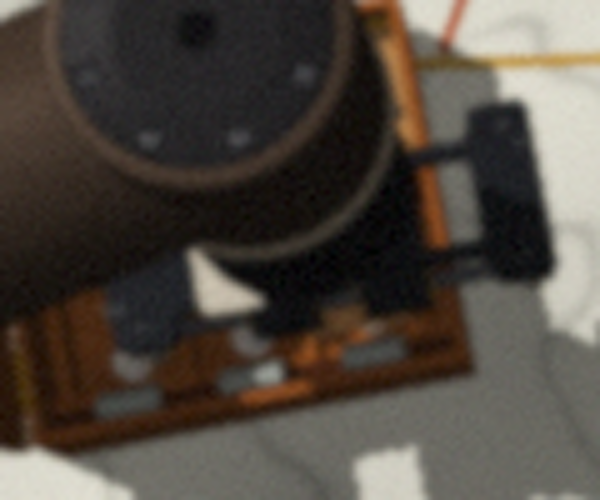

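The view is blocked, so I'll feel my way down.

Call:
apply_moves([
  {"dp": [-1,0,8],"yaw": 0,"grip": 0.05},
  {"dp": [-1,0,16],"yaw": 0,"grip": 0.05},
  {"dp": [-1,0,20],"yaw": 0,"grip": 0.05},
  {"dp": [-1,0,22],"yaw": 0,"grip": 0.05},
  {"dp": [-1,0,24],"yaw": 0,"grip": 0.05},
  {"dp": [-1,0,24],"yaw": 0,"grip": 0.05},
])

```text
time_s: 21.3
tcp_pos: [0.5408, 0.0095, 0.061]
eef_rot: [180.0, 0.0, 9.5]
contact_force: [0.1, -0.2, -0.9]
gripper_width: 0.0118
```

Run:
```python
from h import *
go(.5412,.0094,.06,9.6)
```

```text
t 21.3 pos [0.5408 0.0095 0.061 ] psi 9.47 rp [1.8e+02 1.0e-02] dp [0.4 0.2 1. ] yaw -0.002 w 0.0118 F [ 0.1 -0.2 -0.9]
```

Call:
apply_moves([
  {"dp": [0,0,2],"yaw": 0,"grip": 0.05},
  {"dp": [0,0,4],"yaw": 0,"grip": 0.05},
  {"dp": [0,0,6],"yaw": 0,"grip": 0.05},
  {"dp": [0,0,6],"yaw": 0,"grip": 0.05},
  {"dp": [0,0,6],"yaw": 0,"grip": 0.05},
])

```text
time_s: 21.92
tcp_pos: [0.5408, 0.0095, 0.0551]
eef_rot: [180.0, -0.0, 9.5]
contact_force: [-0.1, 0.1, -0.4]
gripper_width: 0.0115
```

Run:
```python
from h import *
go(.5412,.0094,.06,9.6);print(get_state()['moment'].round(2))
```

```text
t 21.93 pos [0.5408 0.0095 0.0551] psi 9.47 rp [180.  -0.] dp [ 0.4  0.2 -4.9] yaw -0.002 w 0.0115 F [-0.1  0.1 -0.4]
[-0.09 -0.04 -0.02]
```

Call:
apply_moves([
  {"dp": [0,0,2],"yaw": 0,"grip": 0.05},
  {"dp": [0,0,4],"yaw": 0,"grip": 0.05},
  {"dp": [0,0,6],"yaw": 0,"grip": 0.05},
  {"dp": [0,0,6],"yaw": 0,"grip": 0.05},
  {"dp": [0,0,6],"yaw": 0,"grip": 0.05},
])

```text
time_s: 22.55
tcp_pos: [0.5407, 0.0095, 0.049]
eef_rot: [-180.0, 0.0, 9.5]
contact_force: [-0.2, 0.1, -1.8]
gripper_width: 0.012
```

Run:
```python
from h import *
go(.5412,.0094,.06,9.6);print(get_state()['moment'].round(2))
```

```text
t 22.55 pos [0.5407 0.0095 0.049 ] psi 9.46 rp [-1.8e+02  1.0e-02] dp [  0.5   0.2 -11. ] yaw -0.002 w 0.012 F [-0.2  0.1 -1.8]
[-0.12  0.14  0.05]
```

Call:
apply_moves([
  {"dp": [0,0,2],"yaw": 0,"grip": 0.05},
  {"dp": [0,0,4],"yaw": 0,"grip": 0.05},
  {"dp": [0,0,6],"yaw": 0,"grip": 0.05},
  {"dp": [0,0,6],"yaw": 0,"grip": 0.05},
  {"dp": [0,0,6],"yaw": 0,"grip": 0.05},
], newtons=45)

```text
time_s: 23.18
tcp_pos: [0.5405, 0.0094, 0.0427]
eef_rot: [-180.0, 0.0, 9.5]
contact_force: [0.2, 0.2, -1.9]
gripper_width: 0.0118
```

Run:
```python
from h import *
go(.5412,.0094,.06,9.6);print(get_state()['moment'].round(2))
```

```text
t 23.18 pos [0.5405 0.0094 0.0427] psi 9.45 rp [-1.8e+02  4.0e-02] dp [  0.7   0.2 -17.3] yaw -0.003 w 0.0118 F [ 0.2  0.2 -1.9]
[-0.08  0.09  0.01]
```

Run:
```python
from h import *
for n in('top','side'): snap(n,n+'9.png')
i=cv2.imread('pics/side9.png')[205:280,200:300]; cv2.imwrite('pics/s9b.png',cv2.resize(i,(800,600),interpolation=cv2.INTER_CUBIC))
```

```text
(no output)
```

View pics/s9b.png

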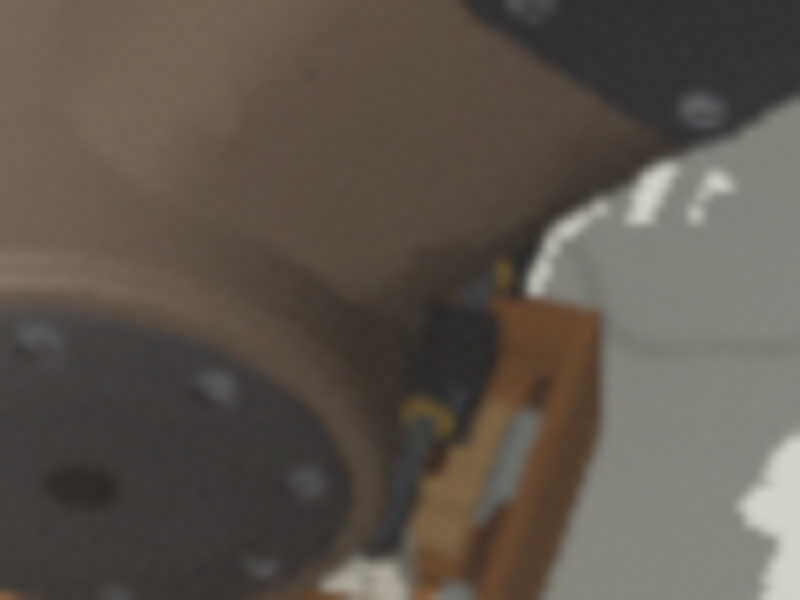

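The panel sits between the guides beside the near leaf. I'll keep pressing down.

Call:
apply_moves([
  {"dp": [0,0,2],"yaw": 0,"grip": 0.05},
  {"dp": [0,0,4],"yaw": 0,"grip": 0.05},
  {"dp": [0,0,5],"yaw": 0,"grip": 0.05},
  {"dp": [0,0,6],"yaw": 0,"grip": 0.05},
  {"dp": [0,0,6],"yaw": 0,"grip": 0.05},
])

```text
time_s: 23.9
tcp_pos: [0.5409, 0.0095, 0.037]
eef_rot: [180.0, -0.0, 9.5]
contact_force: [0.1, 1.2, -1.4]
gripper_width: 0.0116
```

Run:
```python
from h import *
go(.5412,.0094,.06,9.6);print(get_state()['moment'].round(2))
```

```text
t 23.9 pos [0.5409 0.0095 0.037 ] psi 9.47 rp [180.  -0.] dp [  0.3   0.2 -23. ] yaw -0.002 w 0.0116 F [ 0.1  1.2 -1.4]
[-0.05  0.01  0.02]
```

Call:
apply_moves([
  {"dp": [0,0,1],"yaw": 0,"grip": 0.05},
  {"dp": [0,0,2],"yaw": 0,"grip": 0.05},
  {"dp": [0,0,2.5],"yaw": 0,"grip": 0.05},
  {"dp": [0,0,2.5],"yaw": 0,"grip": 0.05},
])

```text
time_s: 24.4
tcp_pos: [0.541, 0.0096, 0.0362]
eef_rot: [180.0, -0.1, 9.5]
contact_force: [-6.1, 1.8, 15.9]
gripper_width: 0.0117
```

Run:
```python
from h import *
go(.5412,.0094,.06,9.6);print(get_state()['moment'].round(2))
```

```text
t 24.4 pos [0.541  0.0096 0.0362] psi 9.5 rp [ 1.7999e+02 -6.0000e-02] dp [  0.2   0.2 -23.8] yaw -0.002 w 0.0117 F [-6.1  1.8 15.9]
[ 0.36  2.27 -0.03]
```

Hard contact at TCP z 36.2 mm, so the panel underside is at about 26 mm, on the ledge. I'll release and look.

Call:
apply_moves([
  {"dp": [0,0,-1],"yaw": 0,"grip": 0.05},
  {"dp": [0,0,-1.5],"yaw": 0,"grip": 0.05},
  {"dp": [0,0,-1.5],"yaw": 0,"grip": 0.28},
  {"dp": [0,0,-1.5],"yaw": 0,"grip": 0.28},
  {"dp": [0,0,-1.5],"yaw": 0,"grip": 0.28},
  {"dp": [0,0,-30],"yaw": 0,"grip": 0.28},
  {"dp": [0,0,-90],"yaw": 0,"grip": 0.28},
  {"dp": [20,100,-110],"yaw": 0,"grip": 0.4},
  {"dp": [20,160,-110],"yaw": -0.2,"grip": 0.4},
  {"dp": [20,220,-110],"yaw": -0.4,"grip": 0.4},
  {"dp": [20,220,-110],"yaw": -0.45,"grip": 0.4},
])

```text
time_s: 25.78
tcp_pos: [0.5969, -0.2063, 0.1445]
eef_rot: [180.0, 0.0, 35.5]
contact_force: [-0.1, -0.6, 0.1]
gripper_width: 0.0352
```

Run:
```python
from h import *
go(.476,-.1655,.06,35.6)
for n in('top','side'): snap(n,n+'10.png')
i=cv2.imread('pics/side10.png')[205:280,200:300]; cv2.imwrite('pics/s10b.png',cv2.resize(i,(800,600),interpolation=cv2.INTER_CUBIC))
```

```text
t 25.77 pos [ 0.5969 -0.2063  0.1445] psi 35.47 rp [180.   0.] dp [ -74.7 -103.4   84.5] yaw -0.002 w 0.0352 F [-0.1 -0.6  0.1]
```

View pics/s10b.png

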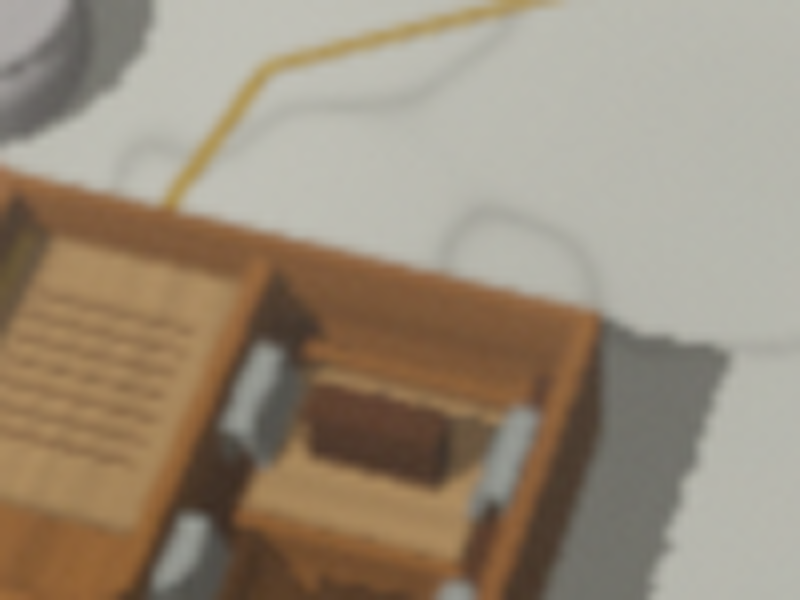

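View pics/top10.png

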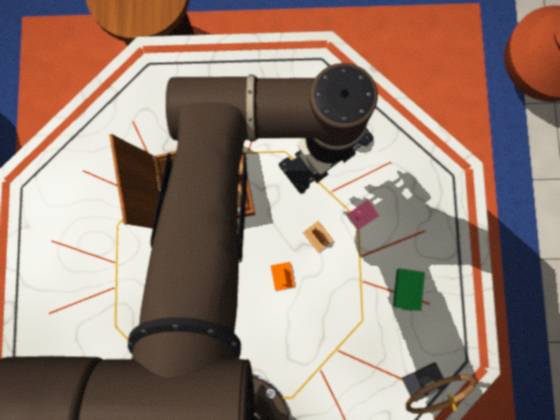

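Panel A lies flat, flush with its guides under both leaves. Panel B has been knocked: it is now at about (318,237) in the top view, so I'll re-measure it.

Run:
```python
from h import *
t=load('top10.png'); s=load('side10.png')
print(proj(s,onz(t,318,237,.006)))
i=cv2.imread('pics/top10.png')[215:260,290:350]; i=cv2.resize(i,(540,405),interpolation=cv2.INTER_CUBIC)
u,v=proj(s,onz(t,318,237,.006)).astype(int)
print('side off',u-30,v-22)
j=cv2.imread('pics/side10.png')[v-22:v+23,u-30:u+30]; j=cv2.resize(j,(540,405),interpolation=cv2.INTER_CUBIC)
cv2.imwrite('pics/pB.png',np.vstack([i,j])[:, :]); cv2.imwrite('pics/pB1.png',i);cv2.imwrite('pics/pB2.png',j)
```

```text
[323.20524058 220.42074051]
side off 293 198
```

View pics/pB1.png

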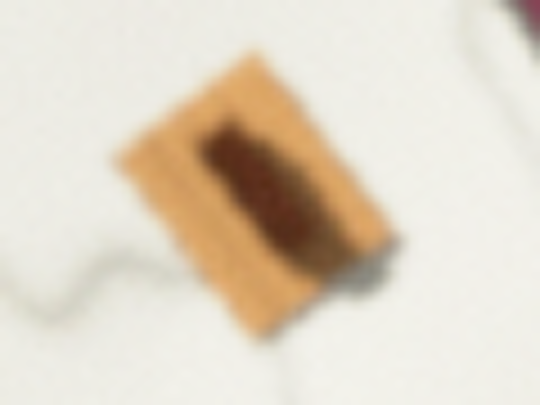

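View pics/pB2.png

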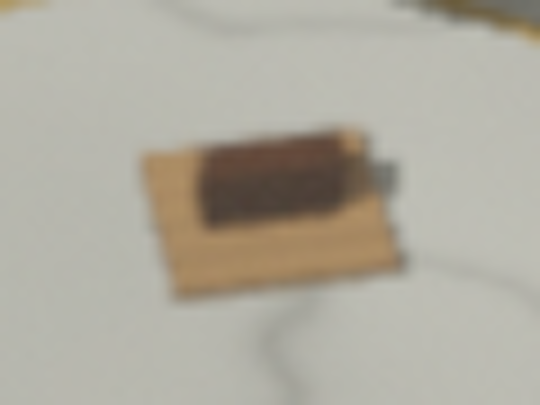

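Run:
```python
from h import *
t=load('top10.png'); s=load('side10.png')
def an(w): return w.mean(0).round(4),[ (np.linalg.norm(w[i]-w[j]).round(4),np.degrees(np.arctan2(*(w[i]-w[j])[1::-1])).round(1)) for i,j in((0,1),(3,2),(0,3),(1,2))]
w=np.array([onz(t,x/9-.44+290,y/9-.44+215,.006) for x,y in[(256,50),(398,240),(260,340),(118,160)]])
print(an(w))
# side: corners far-left(0), far-right(1), near-right(2), near-left(3)
w=np.array([onz(s,x/9-.44+293,y/9-.44+198,.006) for x,y in[(143,155),(365,130),(404,262),(174,290)]])
print(an(w))
```

```text
(array([ 0.4404, -0.2008,  0.006 ]), [(np.float64(0.0649), np.float64(34.7)), (np.float64(0.0626), np.float64(36.5)), (np.float64(0.0488), np.float64(-53.0)), (np.float64(0.0469), np.float64(-55.8))])
(array([ 0.4398, -0.1989,  0.006 ]), [(np.float64(0.0649), np.float64(34.7)), (np.float64(0.0656), np.float64(35.1)), (np.float64(0.0489), np.float64(-56.2)), (np.float64(0.0484), np.float64(-55.3))])
```

Call:
apply_moves([
  {"dp": [-45,-35,0],"yaw": 0,"grip": 0.4},
  {"dp": [-90,-70,0],"yaw": 0,"grip": 0.4},
  {"dp": [-124,-96,30],"yaw": 0,"grip": 0.4},
  {"dp": [-124,-96,70],"yaw": 0,"grip": 0.4},
  {"dp": [-124,-96,90],"yaw": 0,"grip": 0.4},
  {"dp": [-124,-96,90],"yaw": 0,"grip": 0.4},
  {"dp": [-124,-96,90],"yaw": 0,"grip": 0.4},
])

```text
time_s: 26.75
tcp_pos: [0.4407, -0.1973, 0.0553]
eef_rot: [180.0, -0.0, 35.3]
contact_force: [-0.1, -0.2, 0.2]
gripper_width: 0.0351
```

Run:
```python
from h import *
go(.440,-.200,.010,35.3)
s=snap('side','side11.png')
i=cv2.imread('pics/side11.png')[185:245,290:370]; cv2.imwrite('pics/s11.png',cv2.resize(i,(800,600),interpolation=cv2.INTER_CUBIC))
```

```text
t 26.75 pos [ 0.4407 -0.1973  0.0553] psi 35.27 rp [ 1.7996e+02 -3.0000e-02] dp [-2.1  1.8 45.3] yaw -0.001 w 0.0351 F [-0.1 -0.2  0.2]
```

View pics/s11.png

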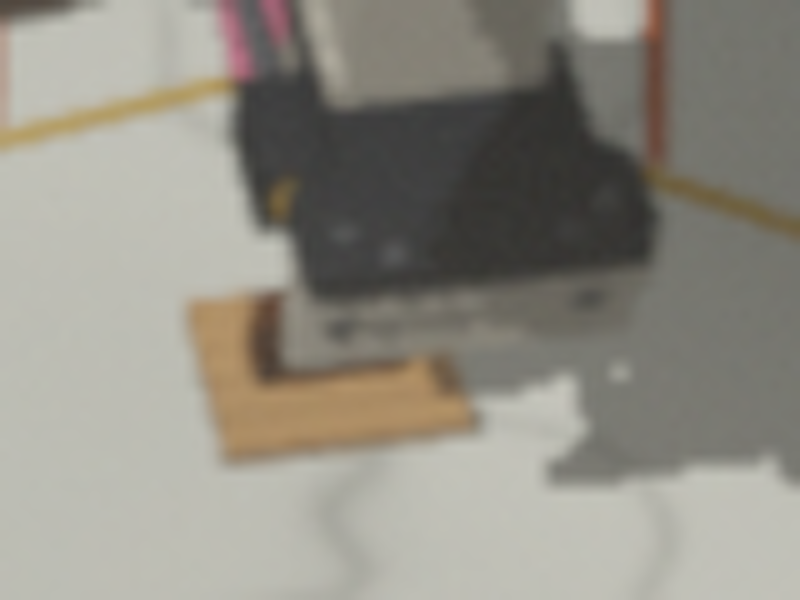

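Call:
apply_moves([
  {"dp": [-2,2,20],"yaw": 0,"grip": 0.4},
  {"dp": [-2,2,36],"yaw": 0,"grip": 0.4},
  {"dp": [-2,2,44],"yaw": 0,"grip": 0.4},
  {"dp": [-2,2,44],"yaw": 0,"grip": 0.4},
  {"dp": [-2,2,44],"yaw": 0,"grip": 0.4},
  {"dp": [-2,2,44],"yaw": 0,"grip": 0.05},
  {"dp": [-2,2,44],"yaw": 0,"grip": 0.05},
  {"dp": [-2,2,44],"yaw": 0,"grip": 0.05},
  {"dp": [-2,2,44],"yaw": 0,"grip": 0.05},
  {"dp": [-2,2,44],"yaw": 0,"grip": 0.05},
], newtons=45)

```text
time_s: 28.05
tcp_pos: [0.4397, -0.2002, 0.0108]
eef_rot: [180.0, -0.0, 35.3]
contact_force: [-0.6, 0.6, 4.2]
gripper_width: 0.0116
```

Run:
```python
from h import *
go(.440,-.200,.010,35.3)
```

```text
t 28.05 pos [ 0.4397 -0.2002  0.0108] psi 35.25 rp [ 1.7999e+02 -1.0000e-02] dp [0.4 0.  0.8] yaw -0.001 w 0.0116 F [-0.6  0.6  4.2]
```

Call:
apply_moves([
  {"dp": [0,0,-20],"yaw": 0,"grip": 0.05},
  {"dp": [0,0,-70],"yaw": 0,"grip": 0.05},
  {"dp": [0,0,-120],"yaw": 0.1,"grip": 0.05},
  {"dp": [40,-30,-130],"yaw": 0.25,"grip": 0.05},
  {"dp": [85,-62,-130],"yaw": 0.4,"grip": 0.05},
  {"dp": [130,-95,-130],"yaw": 0.45,"grip": 0.05},
  {"dp": [175,-127,-130],"yaw": 0.45,"grip": 0.05},
  {"dp": [215,-156,-130],"yaw": 0.45,"grip": 0.05},
  {"dp": [230,-167,-120],"yaw": 0.45,"grip": 0.05},
  {"dp": [230,-167,-85],"yaw": 0.45,"grip": 0.05},
  {"dp": [230,-167,-75],"yaw": 0.45,"grip": 0.05},
  {"dp": [230,-167,-75],"yaw": 0.45,"grip": 0.05},
])

```text
time_s: 29.55
tcp_pos: [0.5304, 0.0681, 0.085]
eef_rot: [180.0, 0.1, 9.4]
contact_force: [0.4, 0.3, 0.1]
gripper_width: 0.0118
```

Run:
```python
from h import *
go(.5313,.0687,.061,9.6)
s=snap('side','side12.png')
i=cv2.imread('pics/side12.png')[205:325,120:280]; cv2.imwrite('pics/s12.png',cv2.resize(i,(800,600),interpolation=cv2.INTER_CUBIC))
```

```text
t 29.55 pos [0.5304 0.0681 0.085 ] psi 9.43 rp [1.7995e+02 1.2000e-01] dp [ 1.  -0.4 24. ] yaw -0.003 w 0.0118 F [0.4 0.3 0.1]
```

View pics/s12.png

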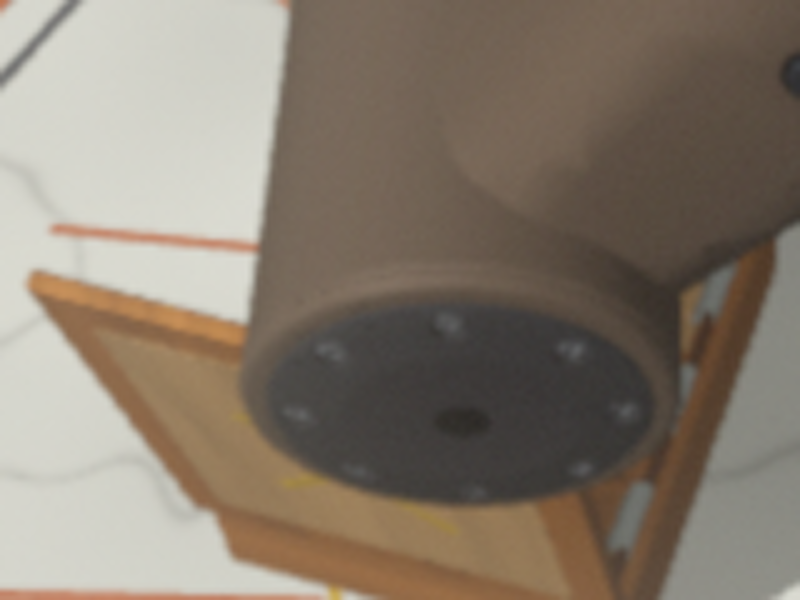

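Run:
```python
from h import *
t=snap('top','top12.png')
cv2.imwrite('pics/t12.png',cv2.resize(cv2.imread('pics/top12.png')[60:260,60:340],(800,571)))
print(get_state()['joints'])
```

```text
[ 2.83422844e+01  1.53602179e+01 -2.73581493e+01  2.60047026e-02
 -4.72249721e+01  7.10795899e+01]
```

View pics/t12.png

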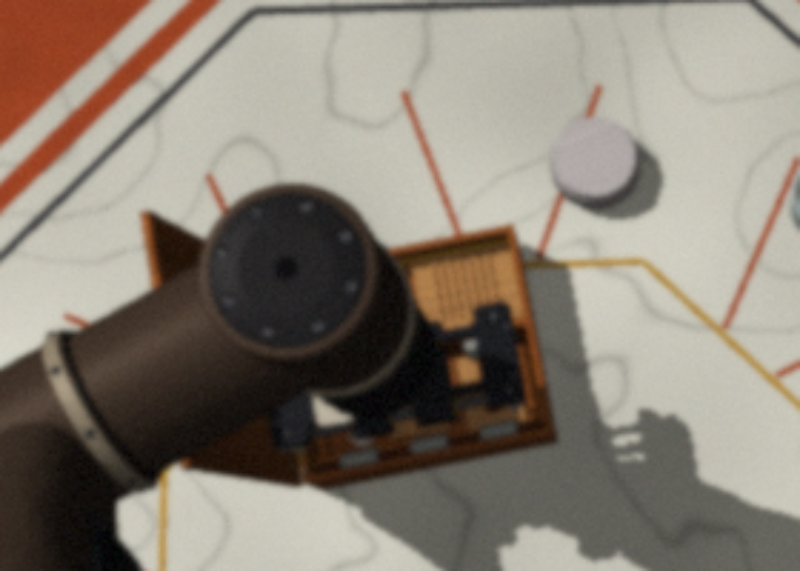

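Run:
```python
from h import *
t=load('top12.png'); s=load('side12.png')
o1,d1=ray(t,160,153); o2,d2=ray(s,211.6,288.6)
A=np.array([d1,-d2]).T; k=np.linalg.lstsq(A,o2-o1,rcond=None)[0]
print(o1+d1*k[0],o2+d2*k[1])
```

```text
[0.62937375 0.16096412 0.13876779] [0.54606226 0.14275319 0.11358548]
```

Arm clearance from the lid matches the earlier shutter move, which left the lid undisturbed. I'll lower into the middle bay.

Call:
apply_moves([
  {"dp": [1,-0.4,8],"yaw": 0,"grip": 0.05},
  {"dp": [1,-0.4,16],"yaw": 0,"grip": 0.05},
  {"dp": [1,-0.4,20],"yaw": 0,"grip": 0.05},
  {"dp": [1,-0.4,24],"yaw": 0,"grip": 0.05},
  {"dp": [1,-0.4,26],"yaw": 0,"grip": 0.05},
  {"dp": [1,-0.4,28],"yaw": 0,"grip": 0.05},
  {"dp": [1,-0.4,30],"yaw": 0,"grip": 0.05},
  {"dp": [1,-0.4,30],"yaw": 0,"grip": 0.05},
])

```text
time_s: 30.65
tcp_pos: [0.5316, 0.0694, 0.0554]
eef_rot: [180.0, 0.0, 9.5]
contact_force: [-1.0, -0.7, -0.3]
gripper_width: 0.0118
```

Run:
```python
from h import *
go(.5313,.0687,.037,9.6);print(get_state()['moment'].round(2))
```

```text
t 30.65 pos [0.5316 0.0694 0.0554] psi 9.46 rp [1.8e+02 3.0e-02] dp [-0.4  0.7 18.4] yaw -0.002 w 0.0118 F [-1.  -0.7 -0.3]
[-0.07  0.32  0.  ]
```

Call:
apply_moves([
  {"dp": [0,0,3],"yaw": 0,"grip": 0.05},
  {"dp": [0,0,5],"yaw": 0,"grip": 0.05},
  {"dp": [0,0,7],"yaw": 0,"grip": 0.05},
  {"dp": [0,0,8],"yaw": 0,"grip": 0.05},
  {"dp": [0,0,9],"yaw": 0,"grip": 0.05},
  {"dp": [0,0,10],"yaw": 0,"grip": 0.05},
])

```text
time_s: 31.4
tcp_pos: [0.5321, 0.0696, 0.0457]
eef_rot: [-180.0, -0.0, 9.5]
contact_force: [-0.9, 0.4, 2.7]
gripper_width: 0.0117
```

Run:
```python
from h import *
go(.5313,.0687,.037,9.6);print(get_state()['moment'].round(2))
```

```text
t 31.4 pos [0.5321 0.0696 0.0457] psi 9.47 rp [-1.8e+02 -2.0e-02] dp [-0.9  0.7  8.7] yaw -0.002 w 0.0117 F [-0.9  0.4  2.7]
[-0.17  0.43  0.  ]
```

Call:
apply_moves([
  {"dp": [-0.5,0.5,2],"yaw": 0,"grip": 0.05},
  {"dp": [-0.5,0.5,4],"yaw": 0,"grip": 0.05},
  {"dp": [-0.5,0.5,6],"yaw": 0,"grip": 0.05},
  {"dp": [-0.5,0.5,8],"yaw": 0,"grip": 0.05},
  {"dp": [-0.5,0.5,9],"yaw": 0,"grip": 0.05},
  {"dp": [-0.5,0.5,9],"yaw": 0,"grip": 0.05},
])

```text
time_s: 32.15
tcp_pos: [0.5314, 0.0689, 0.0368]
eef_rot: [180.0, 0.0, 9.5]
contact_force: [-2.5, 0.6, 3.5]
gripper_width: 0.0117
```

Run:
```python
from h import *
go(.5313,.0687,.037,9.6);print(get_state()['moment'].round(2))
```

```text
t 32.15 pos [0.5314 0.0689 0.0368] psi 9.47 rp [179.99   0.  ] dp [-0.2  0.2 -0.2] yaw -0.002 w 0.0117 F [-2.5  0.6  3.5]
[-0.13  0.79 -0.  ]
```

Call:
apply_moves([
  {"dp": [0,0,1],"yaw": 0,"grip": 0.05},
  {"dp": [0,0,2],"yaw": 0,"grip": 0.05},
  {"dp": [0,0,2.5],"yaw": 0,"grip": 0.05},
  {"dp": [0,0,2.5],"yaw": 0,"grip": 0.05},
])

```text
time_s: 32.65
tcp_pos: [0.5315, 0.0689, 0.0367]
eef_rot: [180.0, -0.0, 9.5]
contact_force: [-13.1, 0.5, 31.1]
gripper_width: 0.0116
```

Run:
```python
from h import *
go(.5313,.0687,.037,9.6);print(get_state()['moment'].round(2))
```

```text
t 32.65 pos [0.5315 0.0689 0.0367] psi 9.52 rp [ 1.7999e+02 -5.0000e-02] dp [-0.2  0.2 -0.3] yaw -0.001 w 0.0116 F [-13.1   0.5  31.1]
[ 0.15  4.66 -0.03]
```

Firm seat at 36.7 mm, so the underside is at about 26 mm. I'll release and look.

Call:
apply_moves([
  {"dp": [0,0,-1.5],"yaw": 0,"grip": 0.05},
  {"dp": [0,0,-1.5],"yaw": 0,"grip": 0.05},
  {"dp": [0,0,-1.5],"yaw": 0,"grip": 0.28},
  {"dp": [0,0,-1.5],"yaw": 0,"grip": 0.28},
  {"dp": [0,0,-1.5],"yaw": 0,"grip": 0.28},
  {"dp": [0,0,-30],"yaw": 0,"grip": 0.28},
  {"dp": [0,0,-90],"yaw": 0,"grip": 0.28},
  {"dp": [10,60,-130],"yaw": 0,"grip": 0.2},
  {"dp": [20,120,-160],"yaw": 0,"grip": 0.0},
  {"dp": [30,180,-170],"yaw": 0,"grip": 0.0},
  {"dp": [30,230,-170],"yaw": 0,"grip": 0.0},
  {"dp": [30,230,-170],"yaw": 0,"grip": 0.0},
])

```text
time_s: 34.15
tcp_pos: [0.5991, -0.1569, 0.2035]
eef_rot: [180.0, 0.0, 9.2]
contact_force: [-0.8, -0.2, -0.7]
gripper_width: 0.0004
```

Run:
```python
from h import *
go(.5313,.0687,.037,9.6)
for n in('top','side'): snap(n,n+'13.png')
i=cv2.imread('pics/side13.png')[215:335,120:280]; cv2.imwrite('pics/s13b.png',cv2.resize(i,(800,600),interpolation=cv2.INTER_CUBIC))
```

```text
t 34.15 pos [ 0.5991 -0.1569  0.2035] psi 9.18 rp [1.7998e+02 4.0000e-02] dp [ -30.9 -233.5  166.5] yaw -0.007 w 0.0004 F [-0.8 -0.2 -0.7]
```

View pics/s13b.png

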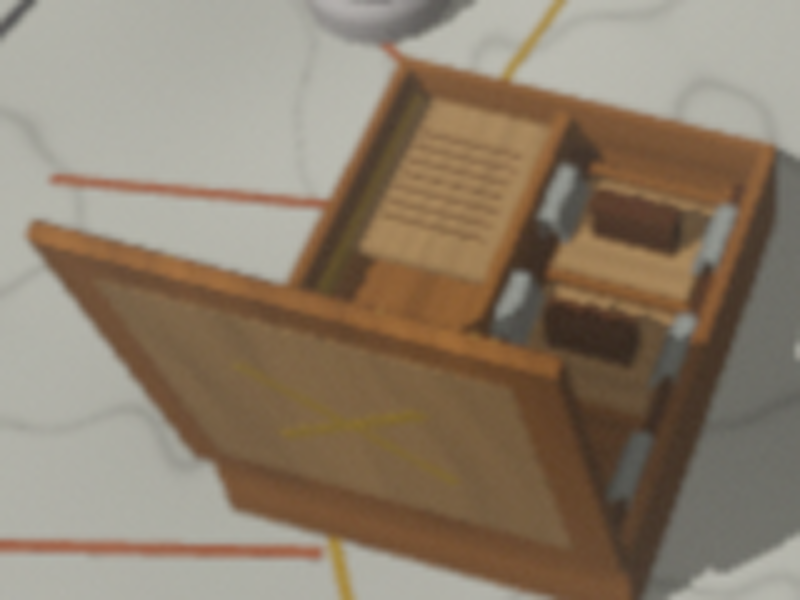

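View pics/top13.png

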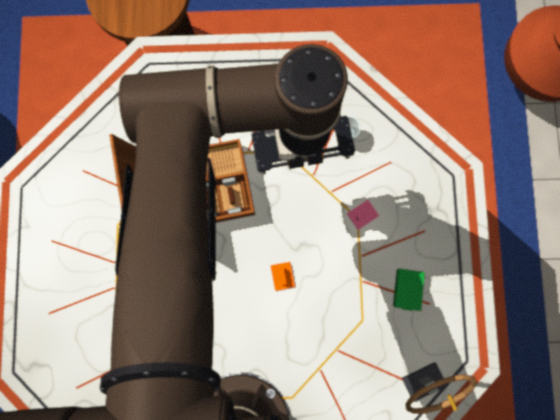

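View pics/side13.png

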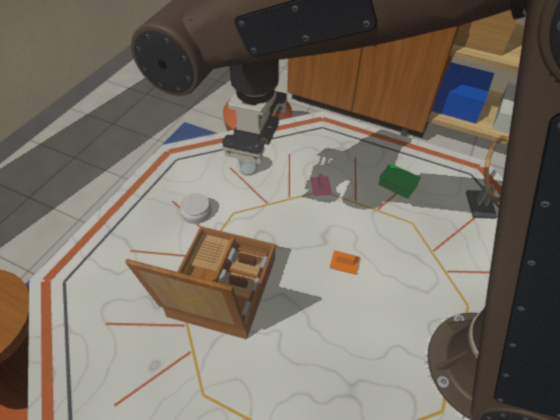

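Run:
```python
from h import *
s=load('side13.png'); im=cv2.imread('pics/side13.png'); f=8
x0,y0,w,h=215,240,65,70
r=cv2.resize(im[y0:y0+h,x0:x0+w],(w*f,h*f),interpolation=cv2.INTER_CUBIC)
for C,z0,col in (((.5411+.0008*.986,.0096),.026,(0,255,0)),((.5315,.0689),.026,(255,255,0))):
    a=np.radians(9.5)
    for X,Y,Z in [(sx*20,sy*6,30) for sx in(-1,1) for sy in(-1,1)]+[(sx*32,sy*25,6) for sx in(-1,1) for sy in(-1,1)]:
        X/=1000;Y/=1000
        p=[C[0]+X*np.cos(a)-Y*np.sin(a),C[1]+X*np.sin(a)+Y*np.cos(a),z0+Z/1000]
        u=(proj(s,p)-[x0,y0]+.5)*f; cv2.circle(r,tuple(int(k) for k in u),3,col if Z==30 else (0,0,255),-1)
cv2.imwrite('pics/chk.png',r)
```

```text
(no output)
```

View pics/chk.png

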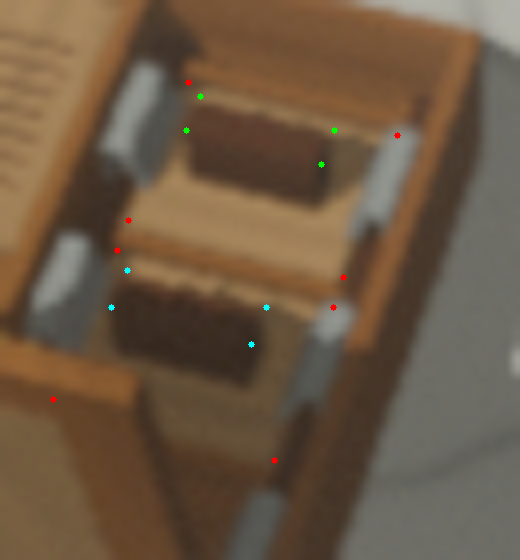

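Both panels sit at seated height: the projected seated corners match the side picture to about 1.5 px, and any error would read low rather than high. Next I'll measure the lid angle.

```bash
cat >> h.py <<'E'
CC=np.array([.571,.0755]); CA=np.radians(9.6)
def W(x,y,z):
    x/=1000;y/=1000
    return np.array([CC[0]+x*np.cos(CA)-y*np.sin(CA),CC[1]+x*np.sin(CA)+y*np.cos(CA),z/1000])
def lid(x,r,off,th): return W(x,106-r*np.cos(th)+off*np.sin(th),62+r*np.sin(th)+off*np.cos(th))
E
python3 - <<'E'
from h import *
s=load('side13.png')
for th in np.arange(1.6,1.86,.05):
    print(round(th,2),[proj(s,lid(x,214,o,th)).round(1) for x in(94,-94) for o in (0,8)], lid(0,214,8,th).round(3))
t=load('top0.png')
for th in np.arange(1.6,1.86,.05): print(round(th,2),[proj(t,lid(x,214,o,th)).round(1) for x in(94,-94) for o in (0,8)])
E
```

```text
1.6 [array([132.7, 244.5]), array([130.4, 248.3]), array([237.6, 272. ]), array([235.9, 276.1])] [0.551 0.194 0.276]
1.65 [array([129.7, 249.7]), array([127.5, 253.7]), array([235.4, 277.6]), array([233.7, 282. ])] [0.549 0.205 0.275]
1.7 [array([126.7, 255.1]), array([124.5, 259.3]), array([233.1, 283.5]), array([231.4, 288. ])] [0.547 0.215 0.273]
1.75 [array([123.8, 260.7]), array([121.7, 265.1]), array([230.9, 289.6]), array([229.2, 294.3])] [0.546 0.225 0.271]
1.8 [array([121. , 266.6]), array([118.9, 271.1]), array([228.6, 296. ]), array([227. , 300.8])] [0.544 0.236 0.269]
1.85 [array([118.3, 272.6]), array([116.3, 277.2]), array([226.4, 302.5]), array([224.8, 307.4])] [0.542 0.246 0.266]
1.6 [array([123.9, 129.9]), array([120.1, 130.7]), array([138.2, 220.6]), array([134.2, 221.4])]
1.65 [array([118.8, 131. ]), array([115. , 131.8]), array([132.9, 221.7]), array([129. , 222.5])]
1.7 [array([113.8, 132.1]), array([110.1, 133. ]), array([127.8, 222.8]), array([124. , 223.6])]
1.75 [array([108.9, 133.3]), array([105.3, 134.2]), array([122.8, 223.9]), array([119.1, 224.7])]
1.8 [array([104.2, 134.6]), array([100.7, 135.6]), array([117.9, 225. ]), array([114.3, 225.8])]
1.85 [array([ 99.6, 135.9]), array([ 96.3, 136.9]), array([113.2, 226.1]), array([109.7, 227. ])]
```

Call:
apply_moves([
  {"dp": [0,0,-60],"yaw": 0.17,"grip": 0.0},
  {"dp": [0,0,-120],"yaw": 0.34,"grip": 0.0},
  {"dp": [0,-30,-160],"yaw": 0.51,"grip": 0.0},
  {"dp": [1,-85,-160],"yaw": 0.68,"grip": 0.0},
  {"dp": [2,-140,-160],"yaw": 0.85,"grip": 0.0},
  {"dp": [3,-195,-160],"yaw": 1.02,"grip": 0.0},
  {"dp": [4,-250,-160],"yaw": 1.19,"grip": 0.0},
  {"dp": [5,-305,-160],"yaw": 1.36,"grip": 0.0},
  {"dp": [6,-360,-160],"yaw": 1.53,"grip": 0.0},
  {"dp": [7,-410,-160],"yaw": 1.563,"grip": 0.0},
  {"dp": [8,-425,-160],"yaw": 1.563,"grip": 0.0},
  {"dp": [8,-425,-160],"yaw": 1.563,"grip": 0.0},
])

```text
time_s: 35.75
tcp_pos: [0.5358, 0.2692, 0.3636]
eef_rot: [180.0, -0.0, -79.9]
contact_force: [-0.4, -0.9, -0.1]
gripper_width: 0.0003
```

Run:
```python
from h import *
go(*W(0,190,240),-80.4)
snap('top','top14.png');snap('side','side14.png')
```

```text
t 35.75 pos [0.5358 0.2692 0.3636] psi -79.88 rp [ 1.7996e+02 -2.0000e-02] dp [  6.9  -2.3 123.6] yaw 0.009 w 0.0003 F [-0.4 -0.9 -0.1]
```

View pics/top14.png

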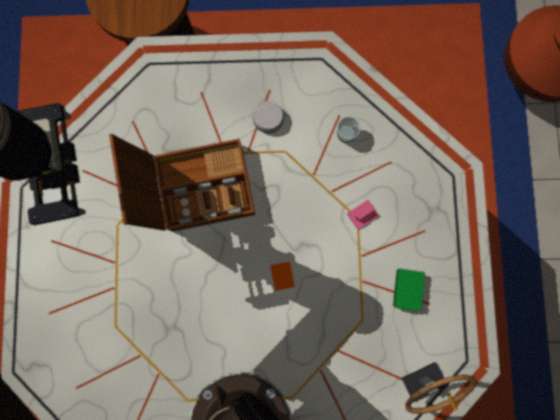

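View pics/side14.png

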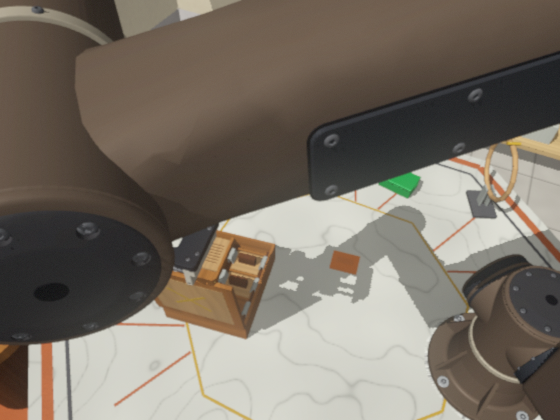

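The arm is behind and clear of the lid, and both panels are visible in their bays. I'll descend behind the lid.

Call:
apply_moves([
  {"dp": [0,-2,50],"yaw": 0.01,"grip": 0.0},
  {"dp": [0,-2,100],"yaw": 0.01,"grip": 0.0},
  {"dp": [0,-2,123],"yaw": 0.01,"grip": 0.0},
  {"dp": [0,-2,123],"yaw": 0.01,"grip": 0.0},
  {"dp": [15,-2,123],"yaw": 0.01,"grip": 0.0},
  {"dp": [25,-2,123],"yaw": 0.01,"grip": 0.0},
  {"dp": [30,-2,123],"yaw": 0.01,"grip": 0.0},
  {"dp": [30,-2,123],"yaw": 0.01,"grip": 0.0},
])

```text
time_s: 36.85
tcp_pos: [0.5443, 0.2379, 0.2417]
eef_rot: [-180.0, 0.0, -80.7]
contact_force: [0.7, 0.0, 0.2]
gripper_width: 0.0008
```

```bash
cat >> h.py <<'E'
def case():
    p=get_state()['tcp_pos']; d=p[:2]-CC; c,s=np.cos(CA),np.sin(CA); print('case xy',((c*d[0]+s*d[1])*1000).round(1),((-s*d[0]+c*d[1])*1000).round(1),'z',(p[2]*1000).round(1))
E
python3 - <<'E'
from h import *
go(*W(0,147,240),-80.4);case()
E
```

```text
t 36.85 pos [0.5443 0.2379 0.2417] psi -80.7 rp [-1.7995e+02  3.0000e-02] dp [17.6  0.7  1.7] yaw -0.005 w 0.0008 F [0.7 0.  0.2]
case xy 0.8 164.6 z 241.7
```

Call:
apply_moves([
  {"dp": [10,0,3],"yaw": 0,"grip": 0.0},
  {"dp": [18,0,3],"yaw": 0,"grip": 0.0},
  {"dp": [27,0,3],"yaw": 0,"grip": 0.0},
  {"dp": [36,0,2],"yaw": 0,"grip": 0.0},
  {"dp": [45,0,2],"yaw": 0,"grip": 0.0},
  {"dp": [54,0,2],"yaw": 0,"grip": 0.0},
])

```text
time_s: 37.6
tcp_pos: [0.5531, 0.1846, 0.2392]
eef_rot: [-180.0, 0.0, -80.7]
contact_force: [1.6, 2.8, -0.1]
gripper_width: 0.0005
```

Run:
```python
from h import *
go(*W(0,147,240),-80.4);case()
t=snap('top','top15.png'); cv2.imwrite('pics/t15.png',cv2.resize(cv2.imread('pics/top15.png')[80:260,40:300],(780,540)))
```

```text
t 37.6 pos [0.5531 0.1846 0.2392] psi -80.66 rp [-1.7997e+02  2.0000e-02] dp [-36.5   0.7  -0.8] yaw -0.005 w 0.0005 F [ 1.6  2.8 -0.1]
case xy 0.5 110.5 z 239.2
```

View pics/t15.png

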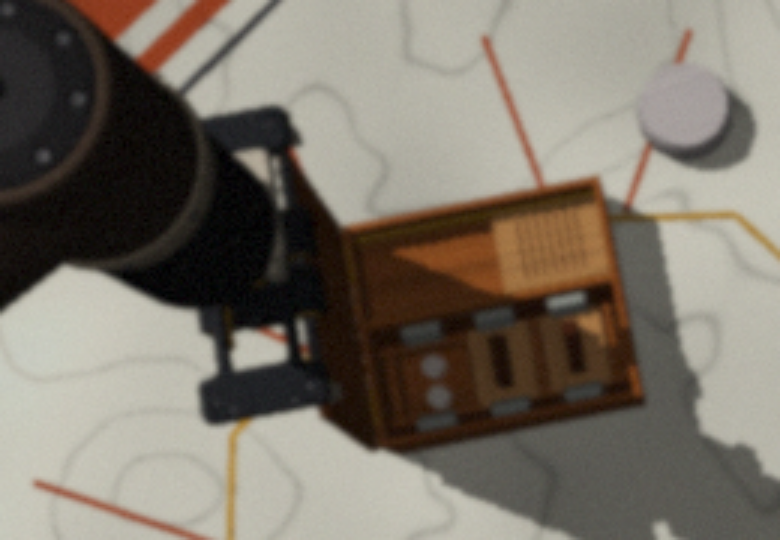

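The lid is moving at about 3 N. I'll follow the arc.

Call:
apply_moves([
  {"dp": [9,0,1],"yaw": 0,"grip": 0.0},
  {"dp": [18,0,1],"yaw": 0,"grip": 0.0},
  {"dp": [27,0,2],"yaw": 0,"grip": 0.0},
  {"dp": [35,0,4],"yaw": 0,"grip": 0.0},
  {"dp": [44,0,7],"yaw": 0,"grip": 0.0},
  {"dp": [52,0,9],"yaw": 0,"grip": 0.0},
  {"dp": [61,0,12],"yaw": 0,"grip": 0.0},
  {"dp": [69,0,15],"yaw": 0,"grip": 0.0},
  {"dp": [77,0,19],"yaw": 0,"grip": 0.0},
  {"dp": [85,0,23],"yaw": 0,"grip": 0.0},
  {"dp": [92,0,28],"yaw": 0,"grip": 0.0},
  {"dp": [100,0,33],"yaw": 0,"grip": 0.0},
])

```text
time_s: 39.15
tcp_pos: [0.5692, 0.0858, 0.2059]
eef_rot: [-180.0, -0.0, -80.7]
contact_force: [0.8, 2.5, 0.2]
gripper_width: 0.0005
```

Run:
```python
from h import *
go(*W(0,147,240),-80.4);case()
t=snap('top','top16.png'); cv2.imwrite('pics/t16.png',cv2.resize(cv2.imread('pics/top16.png')[80:260,40:300],(780,540)))
```

```text
t 39.15 pos [0.5692 0.0858 0.2059] psi -80.66 rp [-1.7999e+02 -1.0000e-02] dp [-136.5    0.5  -34.1] yaw -0.004 w 0.0005 F [0.8 2.5 0.2]
case xy -0.1 10.5 z 205.9
```

View pics/t16.png

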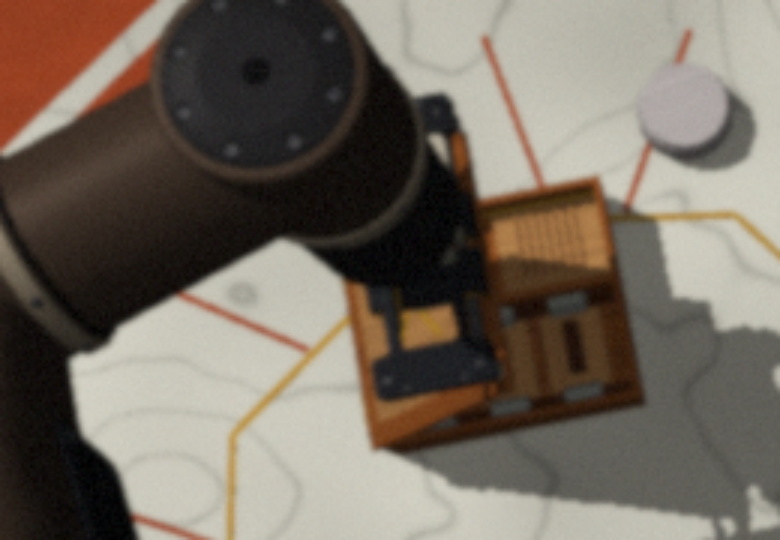

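Call:
apply_moves([
  {"dp": [7,0,6],"yaw": 0,"grip": 0.0},
  {"dp": [14,0,11.5],"yaw": 0,"grip": 0.0},
  {"dp": [20,0,18],"yaw": 0,"grip": 0.0},
  {"dp": [26,0,24],"yaw": 0,"grip": 0.0},
  {"dp": [32,0,31],"yaw": 0,"grip": 0.0},
  {"dp": [37,0,38],"yaw": 0,"grip": 0.0},
  {"dp": [42,0,45],"yaw": 0,"grip": 0.0},
  {"dp": [47,0,52],"yaw": 0,"grip": 0.0},
  {"dp": [52,0,60],"yaw": 0,"grip": 0.0},
  {"dp": [56,0,68],"yaw": 0,"grip": 0.0},
  {"dp": [60,0,76],"yaw": 0,"grip": 0.0},
  {"dp": [63,0,84],"yaw": 0,"grip": 0.0},
])

```text
time_s: 40.7
tcp_pos: [0.5792, 0.0239, 0.1215]
eef_rot: [180.0, -0.0, -80.7]
contact_force: [0.8, 0.2, 1.2]
gripper_width: 0.0005
```

Run:
```python
from h import *
go(*W(0,147,240),-80.4);case()
```

```text
t 40.7 pos [0.5792 0.0239 0.1215] psi -80.66 rp [179.99  -0.  ] dp [-199.2    0.4 -118.5] yaw -0.005 w 0.0005 F [0.8 0.2 1.2]
case xy -0.5 -52.2 z 121.5
```

Call:
apply_moves([
  {"dp": [3,0,8],"yaw": 0,"grip": 0.0},
  {"dp": [5,0,17],"yaw": 0,"grip": 0.0},
  {"dp": [7,0,26],"yaw": 0,"grip": 0.0},
  {"dp": [9,0,35],"yaw": 0,"grip": 0.0},
  {"dp": [10,0,42],"yaw": 0,"grip": 0.0},
  {"dp": [10,0,47],"yaw": 0,"grip": 0.0},
  {"dp": [10,0,50],"yaw": 0,"grip": 0.0},
  {"dp": [10,0,50],"yaw": 0,"grip": 0.0},
])

```text
time_s: 41.7
tcp_pos: [0.5806, 0.0143, 0.0718]
eef_rot: [180.0, 0.0, -80.7]
contact_force: [-0.4, -0.3, 0.9]
gripper_width: 0.0002
```

Run:
```python
from h import *
go(*W(0,147,240),-80.4);case()
```

```text
t 41.7 pos [0.5806 0.0143 0.0718] psi -80.67 rp [179.97   0.  ] dp [-208.9    0.3 -168.2] yaw -0.005 w 0.0002 F [-0.4 -0.3  0.9]
case xy -0.7 -61.9 z 71.8
```

Call:
apply_moves([
  {"dp": [0,0,1],"yaw": 0,"grip": 0.0},
  {"dp": [0,0,2],"yaw": 0,"grip": 0.0},
  {"dp": [0,0,3],"yaw": 0,"grip": 0.0},
  {"dp": [0,0,3],"yaw": 0,"grip": 0.0},
])

```text
time_s: 42.2
tcp_pos: [0.581, 0.0144, 0.0702]
eef_rot: [-180.0, -0.0, -80.6]
contact_force: [-3.6, -0.2, 10.1]
gripper_width: 0.0004
```

Run:
```python
from h import *
go(*W(0,147,240),-80.4);case()
```

```text
t 42.2 pos [0.581  0.0144 0.0702] psi -80.63 rp [-1.7996e+02 -1.0000e-02] dp [-208.9    0.5 -169.8] yaw -0.004 w 0.0004 F [-3.6 -0.2 10.1]
case xy -0.4 -61.9 z 70.2
```

The lid stops hard at 70 mm with 10 N, which is the height of a fully closed lid. I'll retract and look.

Call:
apply_moves([
  {"dp": [0,0,-30],"yaw": 0,"grip": 0.0},
  {"dp": [0,0,-90],"yaw": 0,"grip": 0.0},
  {"dp": [0,0,-150],"yaw": 0,"grip": 0.0},
  {"dp": [-60,0,-200],"yaw": 0,"grip": 0.0},
  {"dp": [-120,0,-250],"yaw": 0,"grip": 0.0},
  {"dp": [-180,0,-270],"yaw": 0,"grip": 0.0},
  {"dp": [-240,0,-270],"yaw": 0,"grip": 0.0},
  {"dp": [-280,0,-270],"yaw": 0,"grip": 0.0},
  {"dp": [-280,0,-270],"yaw": 0,"grip": 0.0},
])

```text
time_s: 43.32
tcp_pos: [0.5344, 0.2943, 0.3385]
eef_rot: [180.0, 0.0, -80.4]
contact_force: [-0.0, -1.5, -0.1]
gripper_width: -0.0
```

Run:
```python
from h import *
go(*W(0,147,240),-80.4)
a=snap('top','top17.png'); b=snap('side','side17.png')
print([proj(a,lid(x,214,8,0)).round(1) for x in(94,-94)],[proj(b,lid(x,214,8,0)).round(1) for x in(94,-94)])
```

```text
t 43.33 pos [0.5344 0.2943 0.3385] psi -80.43 rp [1.7997e+02 2.0000e-02] dp [74.9  0.4 98.5] yaw -0.001 w -0.0 F [-0.  -1.5 -0.1]
[array([239.6, 136.7]), array([253.9, 212.4])] [array([199.5, 222.4]), array([276.3, 241.3])]
```

View pics/top17.png

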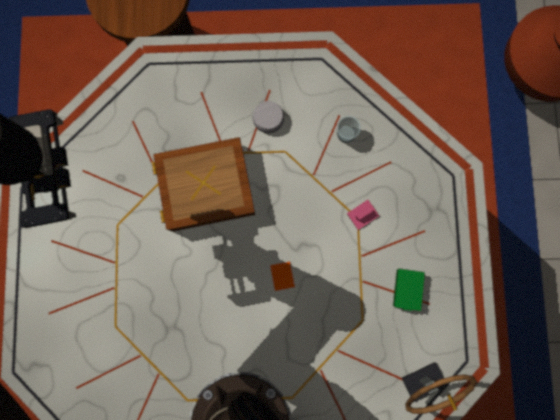

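View pics/side17.png

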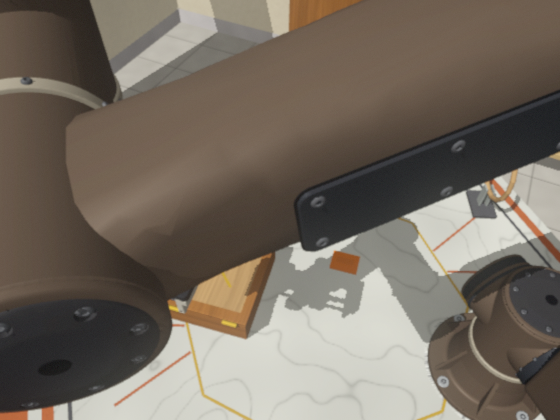

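The top view shows the lid flat on the case, with its free corners at about (240,138) and (254,213) where a closed lid should put them. The tin, votive cup, box and look-alikes are where they stood, so I'm handing in.

```bash
python3 -c "
from plant import close_job; print(close_job())"
```

```text
the job is handed in; nothing more can be done
None
```

The case is closed and the job is handed in, at about 43 s of the 208 s allowed. Every step was done in the order you asked.

- **Thimble and shutter:** I dropped the thimble into its well, where it stood upright. I dragged the shutter until it met its end stop, and the pictures show it flush against the -y wall.
- **Panels:** There were only two loose panels. They went into the -y end and middle compartments. Each came to a hard stop with its underside at about 26 mm, the ledge height, and the side view showed both flat under their leaves. The second panel had been knocked a few centimetres aside before I picked it up, so I measured it again first.
- **Lid:** I swung it shut along its arc. It stopped at 70 mm with about 10 N on it, the height of a closed lid. Its corners in the last top view are where a closed lid should put them.
- **Other objects:** In the last top view the votive cup, tin, green bobbin box and the pink and orange look-alikes stand where they were.

**Checks that disagreed or were weak:**
- My case position from the two cameras differed by up to about 3 mm, so I set the panels down partly by feel.
- The first panel showed almost no leaf force on the way down. I judged it seated by its height and the pictures, not by a felt snap.
- In the last side view the arm hid most of the lid, so the final lid check rests on the top view and the press force.

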